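# Take the sample cup off the colour analyser

## Robot

A 6-joint arm with a two-finger parallel gripper is mounted at the origin on the work surface. World frame = base frame: x ahead of the robot, y to its left, z up, the work surface at z = 0. Lengths are in m, angles in rad, forces in N, time in s.
With the tool pointing down it reaches from about 0.3 to 0.775 m from the base axis. Payload 14.6 kg.
Tool frame: the origin (TCP) lies between the finger pads; the fingertips stand 8 mm ahead of it and the grasp point (between the pads) lies 11 mm behind it; z points along the fingers, y is the direction in which the jaws open and shut (so a half turn about z gives the same grasp; the last joint's range is limited). The gripper opens to 94 mm and grips with 3 to 60 N. Pads are 16 mm wide; open, the fingers measure 119 mm over their backs; the gripper's body (75 mm by 177 mm) begins 78 mm behind the grasp point.
Start: joints at [1.103, 0.3, 1.521, -0, 1.321, -0.067], TCP at [0.215, 0.506, 0.186] pointing down, gripper open.
Joint ranges: [-3.03, 3.03], [-0.79, 2.21], [0.23, 2.52], [-1.04, 4.18], [0, 3.07], [-2.55, 2.55]. Speed limits (rad/s): [2.22, 2.22, 2.57, 3.14, 3.14, 3.14].

## Interface

Orientations are given as [roll, pitch, yaw] about the fixed x, y, z axes, in that order (R = Rz(yaw) Ry(pitch) Rx(roll)).
In Python, from station import ctrl, viewer, workorder gives the robot as it stands.
- The arm moves only by the tool play_rows, never from a script. Its argument "commands" is a list of rows, each an object of numbers: "dx", "dy", "dz": the shift along the tool's x, y, z in m; "ax", "ay", "az": the turn, a rotation vector about the tool's x, y, z in degrees. In form: [{"dx": .., "dy": .., "dz": .., "ax": .., "ay": .., "az": ..}, ...]. A call has exactly 5 rows; each row shifts and turns the pose as measured when the row begins, along the tool's axes as they then stand; what a row does not reach is not made up. A row lasts 1/12 s, in which the tool goes at most 41.7 mm and 7.16 degrees, less where a joint would pass 70% of its speed; a pose out of reach is approached as far as the arm can. A call with a gripper value outside its range is refused whole. "claw" is the opening, from 0 (shut) to 1 (fully open), set as the call begins (left out, the last holds). The fingers move at their own pace and stop on an object; "squeeze" is the grip in N (left out, the last holds). Time passes only in rows, so rows that do not move let the fingers close, or fill a call up. It gives the time, the measured TCP pose, the force and the opening at its end, in the units of the state.
- ctrl.get_obs(): the state, without advancing time (a new reading comes with each control period).
- viewer.camera(name): name is "side" or "top" or "wrist"; returns the picture (420x560x3 uint8, red, green, blue); there is no depth.
- viewer.camera_model(name): a dict with "K" (3x3 intrinsics, pixels), "pose" (4x4, takes a point from camera to world coordinates); the wrist camera has in their place "T_tool_cam" (4x4, takes a point from camera to tool coordinates, whose origin is the TCP and whose axes are the flange's). Camera axes: x right, y down, z forward; pixel columns grow to the right and rows downward; lengths in m; the calibration is good to about 2 mm. A picture is of the moment at which its call begins: read the wrist's pose just before it. camera_model takes no time and is no camera call.
- workorder.hand_in(): hands the job in, once; it reports no verdict.
The state is a dict: "time_s": time; "qpos": joint angles; "joint_vel": joint speeds; "tau": joint torques, N m; "ee_pos": TCP position; "eef_rot": TCP orientation; "force": force on the tool from outside, world axes, zero at the start; "moment": the same for the moment, N m; "grip_width": finger opening in m.
Only numpy, scipy, OpenCV 4.12 (cv2) and the standard library are available. Lean on these libraries where they do the work, as an engineer would, in place of code of your own. Each camera call takes 0.05 s, during which the arm holds its last target. There are 200 camera calls.

## Task

The reading is finished: push the red release button on the analyser's sloping face fully in (it stays in), turn the sample cup beside it a quarter turn anticlockwise, lift it off, and stand it upright on the floor of the empty blue tray; put it down, do not drop it. Leave the jars, the spare cup and the other things on the table where they are.

Things in the scene. Friction and masses are not known exactly. Their poses are not given: they have to be found in the camera images.
- analyser: white bench colour analyser, fixed, 250 deep, 200 wide, rear block 160 high. Origin on the table under the mount; z up, x from its low front edge to its high rear block. Its front face slopes: the face's outward normal, which is the mount axis, leans 30 degrees from vertical towards the analyser's -x: (-0.5, 0, 0.866) in this frame.
- seat (a point): centre of the bayonet mount on the sloping face, 110 above the table: here the mounted cup's underside centre sits. Round it a dark ring, outer diameter 86, 13 high along the mount axis; two overhanging tabs in it hold the cup's lugs down. A freed cup lifts straight out along the mount axis, clear after 15; radial play 1.5. It stays put in the mount if let go.
- release (a joint): travel in m of the red release button, 0 = out (locked), 0.011 = fully in. It moves straight into the sloping face along the mount axis, resists with about 3 N, ends on a hard stop and stays in when let go. While it is out a pin keeps the cup from turning.
- release_top (a point): centre of the top of the red release button, diameter 26, which stands 72 from the mount centre towards the analyser's +y. Its top is 24 proud of the sloping face when out, 13 when fully in; round it is a fixed grey collar, diameter 40, 11 high.
- cup: sample cup on the analyser: aluminium foot, purple filling, black grip bar; 0.18 to 0.35 kg, 62 high. Origin: centre of its flat underside; z along its axis, out through the bar. Diameter 54 up to 15 above the underside, 64 from 15 to 32. Two lugs on the foot, 6 high, stick out along +x and -x to 34 from the axis. It starts locked: z along the mount axis, x pointing up the slope.
- cup_grip (a point): on the cup's axis in its grip bar, 55 above the underside. The bar is 50 long (along the cup's x), 16 thick (along its y), from 32 to 62 above the underside. With the button in, the cup turns anticlockwise (looking onto the bar from outside) to a stop at about 93 degrees; the lugs are free of the tabs from about 60 degrees, 90 is right.
- blue_tray: shallow blue tray, empty, fixed to the table: 140 x 140 outside, 130 x 130 inside, rim 16 high, inner floor 5 above the table. Origin: centre of its underside, on the table; z up.
- grey_tray: grey tray, same size as the blue one, fixed to the table, with the spare cup in it. Origin: centre of its underside.
- spare_cup: spare sample cup like the one on the analyser but with a white grip bar and yellow filling; stands in the grey tray. Origin: centre of its underside. Leave alone.
- olive_jar: tall glass jar, diameter 100, height 173, olive and straw-coloured filling. Origin: centre of its underside. Leave alone.
- purple_jar: tall glass jar, diameter 100, height 173, dark purple and pink filling. Origin: centre of its underside. Leave alone.
- yellow_jar: glass jar, diameter 80, height 143, green and yellow filling. Origin: centre of its underside. Leave alone.
- vial: small amber vial with black cap, diameter 28, height 55. Origin: centre of its underside. Leave alone.
- dish: shallow round white dish, diameter 80, height 18. Origin: centre of its underside. Leave alone.
- tweezers: steel tweezers with a blue end, 130 long (along their x), 10 wide, lying flat. Origin: centre of the underside. Leave alone.
Things that resemble listed ones, but are neither listed nor needed, are in the scene too. Several things look just like the blue_tray: the one meant starts farthest to the robot's right.

How it is judged:
By the outcome, as a careful person would: the job done as asked, in the order asked, and still so for the second after the job is handed in, with the robot touching nothing.
It also fails if it takes over 56 s, if anything falls off the work surface, if the arm or the gripper's body presses on something with over 40 N, if the wrist force passes 120 N, or if a joint passes its speed limit or range.

## Working session

There is one attempt and no reset: what is moved stays moved. The work goes in short steps, Python scripts to look and compute and a tool call to move; the robot and the scene stay as the last step left them, time stands still between calls to the robot, and variables do not carry over. Pictures are saved under pics/ and viewed, about 8 in all and at most 12, crops included, and the job is handed in when it is done.

Besides the shell and the picture viewer there is one more tool, called as name(argument=value, ...), one argument or row to a line, values as JSON. play_rows: Moves the arm, as the interface text tells. Its arguments: {"type":"object","properties":{"commands":{"type":"array","items":{"type":"object","properties":{"dx":{"type":"number"},"dy":{"type":"number"},"dz":{"type":"number"},"ax":{"type":"number"},"ay":{"type":"number"},"az":{"type":"number"}}}},"claw":{"type":"number"},"squeeze":{"type":"number"}},"required":["commands"]}

```bash
mkdir -p pics; ls; python3 - <<'E'
from station import ctrl, viewer, workorder
import cv2, numpy as np
print(ctrl.get_obs())
for n in ["top","side","wrist"]:
    im=viewer.camera(n); cv2.imwrite(f"pics/{n}0.png",im[:,:,::-1]); m=viewer.camera_model(n); print(n,{k:np.round(v,4).tolist() for k,v in m.items()})
E
```

```text
pics
{'time_s': 0.0, 'qpos': array([ 1.10339625e+00,  3.00478368e-01,  1.52158963e+00, -1.72608728e-06,
        1.32068779e+00, -6.66159825e-02]), 'joint_vel': array([ 0.001247  ,  0.00041176, -0.00083504,  0.00041547,  0.00159229,
        0.0011592 ]), 'tau': array([ 1.18653523e-03, -5.31797898e+01, -3.52743816e+01,  7.08540785e-02,
        2.43704132e-02, -1.60644604e-04]), 'ee_pos': array([0.21445947, 0.50615509, 0.18587874]), 'eef_rot': array([-3.14043199e+00, -7.57576030e-05,  2.74080894e+00]), 'force': array([ 0.18952313, -0.14200361,  0.17217446]), 'moment': array([7.65733345e-06, 4.86354512e-02, 1.64116357e-02]), 'grip_width': 0.09445393119067101}
top {'K': [[449.746, 0.0, 272.9877], [0.0, 449.746, 206.6894], [0.0, 0.0, 1.0]], 'pose': [[0.0129, -0.9981, 0.0607, 0.4628], [-0.9997, -0.0142, -0.0197, 0.0059], [0.0205, -0.0605, -0.998, 1.7534], [0.0, 0.0, 0.0, 1.0]]}
side {'K': [[510.5924, 0.0, 282.5002], [0.0, 510.5924, 205.8083], [0.0, 0.0, 1.0]], 'pose': [[-0.9928, -0.0578, 0.1045, 0.3652], [-0.118, 0.6114, -0.7825, 1.2266], [-0.0187, -0.7892, -0.6139, 1.0699], [0.0, 0.0, 0.0, 1.0]]}
wrist {'K': [[334.324, 0.0, 282.4861], [0.0, 334.324, 213.321], [0.0, 0.0, 1.0]], 'T_tool_cam': [[-0.0003, -0.9607, -0.2776, 0.0798], [1.0, -0.0003, 0.0001, 0.0005], [-0.0002, -0.2776, 0.9607, -0.1986], [0.0, 0.0, 0.0, 1.0]]}
```

View pics/top0.png

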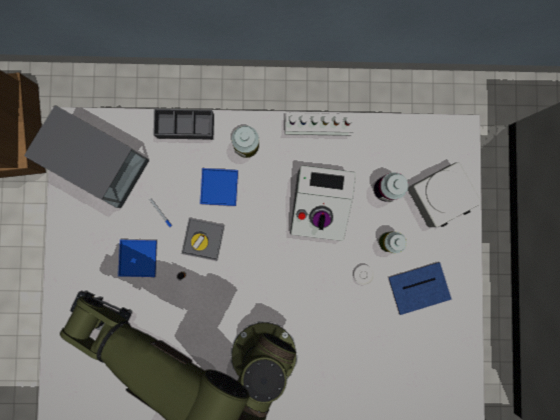

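View pics/side0.png

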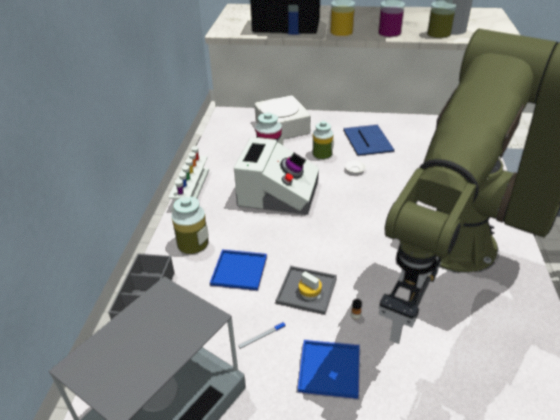

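```bash
cat > h.py <<'E'
import numpy as np, cv2
from scipy.spatial.transform import Rotation as Ro
from station import ctrl, viewer, workorder
def rot(e): return Ro.from_euler('xyz',e)
def cam(n,obs=None):
    m=viewer.camera_model(n); K=np.array(m['K'])
    if n=='wrist':
        o=obs or ctrl.get_obs(); T=np.eye(4); T[:3,:3]=rot(o['eef_rot']).as_matrix(); T[:3,3]=o['ee_pos']
        return K,T@np.array(m['T_tool_cam'])
    return K,np.array(m['pose'])
def ray(c,uv):
    K,P=c; d=P[:3,:3]@np.linalg.solve(K,[uv[0],uv[1],1]); return P[:3,3],d/np.linalg.norm(d)
def plane(c,uv,p,n=(0,0,1)):
    o,d=ray(c,uv); n=np.array(n); return o+d*((np.array(p)-o)@n)/(d@n)
def tri(rays):
    A=b=0
    for o,d in rays: M=np.eye(3)-np.outer(d,d); A=A+M; b=b+M@o
    x=np.linalg.solve(A,b); return x,[np.linalg.norm((np.eye(3)-np.outer(d,d))@(x-o)) for o,d in rays]
def proj(c,X):
    K,P=c; q=K@(P[:3,:3].T@(np.array(X)-P[:3,3])); return q[:2]/q[2]
def blobs(mask,amin=8):
    n,l,s,c=cv2.connectedComponentsWithStats(mask.astype(np.uint8)); return [(int(s[i,4]),c[i].round(1).tolist(),s[i,:4].tolist()) for i in range(1,n) if s[i,4]>=amin]
E
cat > m1.py <<'E'
from h import *
px={}
for n in ['top','side']:
    im=cv2.imread(f'pics/{n}0.png'); h=cv2.cvtColor(im,cv2.COLOR_BGR2HSV); H,S,V=[h[...,i].astype(int) for i in range(3)]
    print(n,'red',blobs(((H<8)|(H>174))&(S>150)&(V>80),4)); print('purple',blobs((H>135)&(H<165)&(S>100)&(V>40),10)); print('blue',blobs((H>105)&(H<130)&(S>180)&(V>80),100))
    x0,y0=(280,150) if n=='top' else (220,110)
    c=cv2.resize(im[y0:y0+100,x0:x0+100+30],None,fx=6,fy=6,interpolation=cv2.INTER_CUBIC); cv2.imwrite(f'pics/c_{n}.png',c)
a,b=[cv2.imread(f'pics/c_{n}.png') for n in('top','side')]
cv2.imwrite('pics/c1.png',cv2.resize(np.vstack([a[:,:780],b]),(780*6//10,720)))
cv2.imwrite('pics/c1.png',np.hstack([cv2.resize(a,(400,308)),cv2.resize(b,(400,308))]))
E
python3 m1.py
```

```text
top red [(34, [301.3, 215.6], [298, 213, 7, 6])]
purple [(159, [321.2, 218.3], [313, 211, 18, 16])]
blue [(1180, [218.6, 186.8], [201, 169, 36, 36]), (1200, [137.7, 257.8], [119, 240, 37, 37])]
side red [(6, [196.7, 157.2], [196, 155, 2, 5]), (41, [288.5, 176.6], [286, 173, 7, 8])]
purple [(466, [390.0, 23.9], [379, 12, 23, 24]), (125, [292.9, 165.5], [286, 158, 16, 14]), (19, [179.7, 190.2], [178, 188, 4, 6])]
blue [(1533, [238.6, 269.8], [212, 251, 53, 38]), (2847, [329.4, 369.2], [299, 342, 59, 56])]
```

View pics/c1.png

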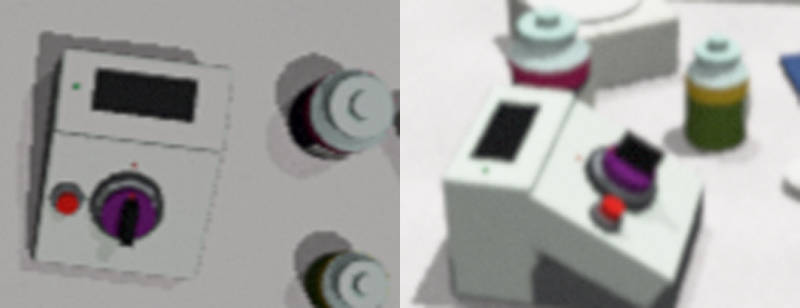

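```bash
python3 - <<'E'
from h import *
t,s=cam('top'),cam('side')
B,e=tri([ray(t,(301.4,215.6)),ray(s,(288.5,176.3))]); print('button',B.round(4),np.round(e,4))
k=130/400
f=lambda u,v:(280+u*k,150+v*k)
for a,b in [((57,130),(224,150)),((95,68),(196,80)),((93,90),(193,122-0))]:
    p,q=plane(t,f(*a),(0,0,.16)),plane(t,f(*b),(0,0,.16)); d=q-p; print('yaw',np.degrees(np.arctan2(d[0],-d[1])),p.round(3),q.round(3))
print('tray',plane(t,(218.6,186.8),(0,0,.01)),plane(s,(238.6,269.8),(0,0,.01)))
im=cv2.imread('pics/top0.png');h=cv2.cvtColor(im,cv2.COLOR_BGR2HSV)
m=((h[...,0]>105)&(h[...,0]<130)&(h[...,1]>180)&(h[...,2]>80)).astype(np.uint8); m[:,:195]=0;m[:,245:]=0
print(cv2.minAreaRect(cv2.findNonZero(m)))
yaw=np.radians(-6.5); A=np.array([[np.cos(yaw),-np.sin(yaw),0],[np.sin(yaw),np.cos(yaw),0],[0,0,1]])
n=A@[-.5,0,.866]; print('seat est',B-n*.024-A@[0,.072,0], 'n',n)
E
```

```text
button [ 0.5277 -0.1298  0.1285] [0.0032 0.0032]
yaw -5.998561884008094 [ 0.613 -0.116  0.16 ] [ 0.592 -0.31   0.16 ]
yaw -5.908076650341823 [ 0.686 -0.159  0.16 ] [ 0.673 -0.277  0.16 ]
yaw -16.959525320953606 [ 0.66  -0.157  0.16 ] [ 0.624 -0.274  0.16 ]
tray [0.64332123 0.18374723 0.01      ] [0.63738386 0.18971916 0.01      ]
((218.63449096679688, 186.7137908935547), (34.23494338989258, 34.469825744628906), 3.3664605617523193)
seat est [ 0.53143765 -0.20272731  0.10776265] n [-0.49678593  0.05660161  0.866     ]
```

```bash
cat >> h.py <<'E'
YAW=np.radians(-6.1)
def frame(yaw=YAW):
    A=Ro.from_euler('z',yaw).as_matrix(); return A, A@[-.5,0,3**.5/2], A@[3**.5/2,0,.5]
def Rmount(yaw=YAW,turn=0):  # tool aligned with mount, tool x up slope; turn deg anticlockwise
    A,n,u=frame(yaw); z=-n; R=Ro.from_matrix(np.c_[u,np.cross(z,u),z]); return R*Ro.from_euler('z',-turn,degrees=True)
def plan(P,R,N,p0=None,R0=None):
    """rows, linear in position and rotation, split in calls of five"""
    o=ctrl.get_obs(); p=np.array(o['ee_pos'] if p0 is None else p0); r=rot(o['eef_rot']) if R0 is None else R0
    w=(r.inv()*R).as_rotvec(); st=Ro.from_rotvec(w/N); rows=[]
    for i in range(N):
        d=r.inv().apply((np.array(P)-p)/N); a=np.degrees(w/N); rows.append((*(d*1000).round(1),*a.round(2))); r=r*st
    print('dist',np.linalg.norm(np.array(P)-p).round(4),'ang',np.degrees(np.linalg.norm(w)).round(2))
    for i,x in enumerate(rows): print(i,x)
    return np.array(P),R
def st():
    o=ctrl.get_obs(); print('t',round(o['time_s'],2),'p',o['ee_pos'].round(4),'r',o['eef_rot'].round(4),'q',o['qpos'].round(2),'F',o['force'].round(2),'w',round(o['grip_width'],4)); return o
E
python3 - <<'E'
from h import *
Rv=lambda y: Ro.from_euler('xyz',[np.pi,0,np.radians(y)])
a=plan([.38,.17,.30],Rv(75),13); plan([.45,-.157,.30],Rv(-6.1),12,*a)
E
```

```text
dist 0.3917 ang 82.04
0 (np.float64(-21.8), np.float64(-18.9), np.float64(-8.8), np.float64(-0.0), np.float64(0.0), np.float64(6.31))
1 (np.float64(-23.8), np.float64(-16.3), np.float64(-8.8), np.float64(-0.0), np.float64(0.0), np.float64(6.31))
2 (np.float64(-25.4), np.float64(-13.6), np.float64(-8.8), np.float64(-0.0), np.float64(0.0), np.float64(6.31))
3 (np.float64(-26.7), np.float64(-10.8), np.float64(-8.8), np.float64(-0.0), np.float64(0.0), np.float64(6.31))
4 (np.float64(-27.8), np.float64(-7.8), np.float64(-8.8), np.float64(-0.0), np.float64(0.0), np.float64(6.31))
5 (np.float64(-28.5), np.float64(-4.7), np.float64(-8.8), np.float64(-0.0), np.float64(0.0), np.float64(6.31))
6 (np.float64(-28.8), np.float64(-1.5), np.float64(-8.8), np.float64(-0.0), np.float64(0.0), np.float64(6.31))
7 (np.float64(-28.8), np.float64(1.7), np.float64(-8.8), np.float64(-0.0), np.float64(0.0), np.float64(6.31))
8 (np.float64(-28.4), np.float64(4.8), np.float64(-8.8), np.float64(-0.0), np.float64(0.0), np.float64(6.31))
9 (np.float64(-27.7), np.float64(7.9), np.float64(-8.8), np.float64(-0.0), np
[... 1004 characters left out ...]
t64(0.0), np.float64(-0.0), np.float64(6.76))
6 (np.float64(-10.6), np.float64(25.8), np.float64(0.0), np.float64(0.0), np.float64(-0.0), np.float64(6.76))
7 (np.float64(-7.5), np.float64(26.8), np.float64(0.0), np.float64(0.0), np.float64(-0.0), np.float64(6.76))
8 (np.float64(-4.3), np.float64(27.5), np.float64(0.0), np.float64(0.0), np.float64(-0.0), np.float64(6.76))
9 (np.float64(-1.0), np.float64(27.8), np.float64(0.0), np.float64(0.0), np.float64(-0.0), np.float64(6.76))
10 (np.float64(2.3), np.float64(27.8), np.float64(0.0), np.float64(0.0), np.float64(-0.0), np.float64(6.76))
11 (np.float64(5.5), np.float64(27.3), np.float64(0.0), np.float64(0.0), np.float64(-0.0), np.float64(6.76))
```

Fingers close on the way (the button is pushed with them shut).

play_rows(
  commands=[
    {"dx":-0.022,"dy":-0.019,"dz":-0.014,"az":6.3},
    {"dx":-0.024,"dy":-0.016,"dz":-0.014,"az":6.3},
    {"dx":-0.025,"dy":-0.014,"dz":-0.014,"az":6.3},
    {"dx":-0.027,"dy":-0.011,"dz":-0.014,"az":6.3},
    {"dx":-0.028,"dy":-0.008,"dz":-0.014,"az":6.3},
  ],
  claw=0,
  squeeze=20,
)

```text
validation failed for argument at $.co...
```

play_rows(
  commands=[
    {"dx":-0.028,"dy":-0.005,"dz":-0.01,"az":6.3},
    {"dx":-0.029,"dy":-0.002,"dz":-0.01,"az":6.3},
    {"dx":-0.029,"dy":0.002,"dz":-0.01,"az":6.3},
    {"dx":-0.028,"dy":0.005,"dz":-0.01,"az":6.3},
    {"dx":-0.028,"dy":0.008,"dz":-0.006,"az":6.3},
  ],
)

```text
validation failed for argument at $.co...
```

play_rows(
  commands=[
    {"dx":-0.027,"dy":0.011,"az":6.3},
    {"dx":-0.025,"dy":0.014,"az":6.3},
    {"dx":-0.024,"dy":0.016,"az":6.3},
    {"dx":-0.025,"dy":0.013,"az":6.8},
    {"dx":-0.023,"dy":0.015,"az":6.8},
  ],
)

```text
validation failed for argument at $.co...
```

```bash
python3 - <<'E'
from h import *
st()
Rv=lambda y: Ro.from_euler('xyz',[np.pi,0,np.radians(y)])
plan([.45,-.157,.30],Rv(-6.1),12)
E
```

```text
t 0.15 p [0.2145 0.5062 0.186 ] r [-3.1407e+00 -1.0000e-04  2.7408e+00] q [ 1.1   0.3   1.52  0.    1.32 -0.07] F [-0.56 -0.18  0.29] w 0.0939
dist 0.713 ang 163.14
0 (np.float64(-39.6), np.float64(-43.2), np.float64(-9.5), np.float64(-0.0), np.float64(0.01), np.float64(13.59))
1 (np.float64(-48.7), np.float64(-32.7), np.float64(-9.5), np.float64(-0.0), np.float64(0.01), np.float64(13.59))
2 (np.float64(-55.0), np.float64(-20.4), np.float64(-9.5), np.float64(-0.0), np.float64(0.01), np.float64(13.59))
3 (np.float64(-58.3), np.float64(-6.9), np.float64(-9.5), np.float64(-0.0), np.float64(0.01), np.float64(13.59))
4 (np.float64(-58.2), np.float64(7.0), np.float64(-9.5), np.float64(-0.0), np.float64(0.01), np.float64(13.59))
5 (np.float64(-54.9), np.float64(20.5), np.float64(-9.5), np.float64(-0.0), np.float64(0.01), np.float64(13.59))
6 (np.float64(-48.6), np.float64(32.9), np.float64(-9.5), np.float64(-0.0), np.float64(0.01), np.float64(13.59))
7 (np.float64(-39.5), np.float64(43.4), np.float64(-9.5), np.float64(-0.0), np.float64(0.01), np.float64(13.59))
8 (np.float64(-28.2), np.float64(51.4), np.float64(-9.5), np.float64(-0.0), np.float64(0.01), np.float64(13.59))
9 (np.float64(-15.3), np.float64(56.6), np.float64(-9.5), np.float64(-0.0), np.float64(0.01), np.float64(13.59))
10 (np.float64(-1.6), np.float64(58.6), np.float64(-9.5), np.float64(-0.0), np.float64(0.01), np.float64(13.59))
11 (np.float64(12.2), np.float64(57.4), np.float64(-9.5), np.float64(-0.0), np.float64(0.01), np.float64(13.59))
```

play_rows(
  commands=[
    {"dx":-0.022,"dy":-0.019,"dz":-0.014,"ax":0,"ay":0,"az":6.3},
    {"dx":-0.024,"dy":-0.016,"dz":-0.014,"ax":0,"ay":0,"az":6.3},
    {"dx":-0.025,"dy":-0.014,"dz":-0.014,"ax":0,"ay":0,"az":6.3},
    {"dx":-0.027,"dy":-0.011,"dz":-0.014,"ax":0,"ay":0,"az":6.3},
    {"dx":-0.028,"dy":-0.008,"dz":-0.014,"ax":0,"ay":0,"az":6.3},
  ],
  claw=0,
  squeeze=20,
)

```text
time_s: 0.57
ee_pos: [0.2764, 0.3728, 0.2534]
eef_rot: [-3.131, 0.004, 2.178]
force: [0.5, 0.0, 0.5]
grip_width: 0.0643
```

play_rows(
  commands=[
    {"dx":-0.028,"dy":-0.005,"dz":-0.01,"ax":0,"ay":0,"az":6.3},
    {"dx":-0.029,"dy":-0.002,"dz":-0.01,"ax":0,"ay":0,"az":6.3},
    {"dx":-0.029,"dy":0.002,"dz":-0.01,"ax":0,"ay":0,"az":6.3},
    {"dx":-0.028,"dy":0.005,"dz":-0.01,"ax":0,"ay":0,"az":6.3},
    {"dx":-0.028,"dy":0.008,"dz":-0.006,"ax":0,"ay":0,"az":6.3},
  ],
)

```text
time_s: 0.98
ee_pos: [0.3383, 0.2355, 0.3035]
eef_rot: [-3.137, 0.008, 1.601]
force: [-0.1, 0.9, 0.4]
grip_width: 0.0309
```

play_rows(
  commands=[
    {"dx":-0.027,"dy":0.011,"dz":0,"ax":0,"ay":0,"az":6.3},
    {"dx":-0.025,"dy":0.014,"dz":0,"ax":0,"ay":0,"az":6.3},
    {"dx":-0.024,"dy":0.016,"dz":0,"ax":0,"ay":0,"az":6.3},
    {"dx":-0.025,"dy":0.013,"dz":0,"ax":0,"ay":0,"az":6.8},
    {"dx":-0.023,"dy":0.015,"dz":0,"ax":0,"ay":0,"az":6.8},
  ],
)

```text
time_s: 1.4
ee_pos: [0.3828, 0.094, 0.3058]
eef_rot: [3.14, 0.007, 1.005]
force: [0.5, -0.4, -0.1]
grip_width: 0.0007
```

```bash
python3 - <<'E'
from h import *
st()
Rv=lambda y: Ro.from_euler('xyz',[np.pi,0,np.radians(y)])
plan([.45,-.157,.30],Rv(-6.1),15)
E
```

```text
t 1.4 p [0.3828 0.094  0.3058] r [3.14   0.0074 1.0048] q [ 0.15 -0.13  1.71 -0.01  1.56  0.72] F [ 0.51 -0.4  -0.13] w 0.0007
dist 0.2599 ang 63.67
0 (np.float64(-11.7), np.float64(12.8), np.float64(0.5), np.float64(0.02), np.float64(0.02), np.float64(4.24))
1 (np.float64(-10.7), np.float64(13.6), np.float64(0.5), np.float64(0.02), np.float64(0.02), np.float64(4.24))
2 (np.float64(-9.7), np.float64(14.3), np.float64(0.5), np.float64(0.02), np.float64(0.02), np.float64(4.24))
3 (np.float64(-8.6), np.float64(15.0), np.float64(0.5), np.float64(0.02), np.float64(0.02), np.float64(4.24))
4 (np.float64(-7.5), np.float64(15.6), np.float64(0.5), np.float64(0.02), np.float64(0.02), np.float64(4.24))
5 (np.float64(-6.3), np.float64(16.1), np.float64(0.4), np.float64(0.02), np.float64(0.02), np.float64(4.24))
6 (np.float64(-5.1), np.float64(16.6), np.float64(0.4), np.float64(0.02), np.float64(0.02), np.float64(4.24))
7 (np.float64(-3.9), np.float64(16.9), np.float64(0.4), np.float64(0.02), np.float64(0.02), np.float64(4.24))
8 (np.float64(-2.6), np.float64(17.1), np.float64(0.4), np.float64(0.02), np.float64(0.02), np.float64(4.24))
9 (np.float64(-1.3), np.float64(17.3), np.float64(0.4), np.float64(0.02), np.float64(0.02), np.float64(4.24))
10 (np.float64(-0.0), np.float64(17.3), np.float64(0.4), np.float64(0.02), np.float64(0.02), np.float64(4.24))
11 (np.float64(1.2), np.float64(17.3), np.float64(0.4), np.float64(0.02), np.float64(0.02), np.float64(4.24))
12 (np.float64(2.5), np.float64(17.1), np.float64(0.4), np.float64(0.02), np.float64(0.02), np.float64(4.24))
13 (np.float64(3.8), np.float64(16.9), np.float64(0.4), np.float64(0.02), np.float64(0.02), np.float64(4.24))
14 (np.float64(5.0), np.float64(16.6), np.float64(0.4), np.float64(0.02), np.float64(0.02), np.float64(4.24))
```

```bash
sed -i 's/rows.append.*; r=r\*st/rows.append((*(d*1000).round(1).tolist(),*a.round(1).tolist())); r=r*st/; s/if R0 is None else R0$/if R0 is None else R0/' h.py; python3 - <<'E'
from h import *
plan([.465,-.16,.24],Rmount(),15)
E
```

```text
dist 0.275 ang 69.85
0 (-11.3, 13.7, 4.5, -1.1, 1.8, 4.1)
1 (-10.4, 14.4, 4.4, -1.1, 1.8, 4.1)
2 (-9.5, 15.0, 4.4, -1.1, 1.8, 4.1)
3 (-8.5, 15.6, 4.4, -1.1, 1.8, 4.1)
4 (-7.5, 16.1, 4.4, -1.1, 1.8, 4.1)
5 (-6.5, 16.5, 4.5, -1.1, 1.8, 4.1)
6 (-5.4, 16.9, 4.7, -1.1, 1.8, 4.1)
7 (-4.3, 17.1, 4.8, -1.1, 1.8, 4.1)
8 (-3.2, 17.3, 5.0, -1.1, 1.8, 4.1)
9 (-2.2, 17.4, 5.3, -1.1, 1.8, 4.1)
10 (-1.1, 17.4, 5.6, -1.1, 1.8, 4.1)
11 (0.0, 17.4, 5.9, -1.1, 1.8, 4.1)
12 (1.1, 17.2, 6.2, -1.1, 1.8, 4.1)
13 (2.1, 17.0, 6.6, -1.1, 1.8, 4.1)
14 (3.1, 16.7, 7.0, -1.1, 1.8, 4.1)
```

play_rows(
  commands=[
    {"dx":-0.011,"dy":0.014,"dz":0.0045,"ax":-1.1,"ay":1.8,"az":4.1},
    {"dx":-0.01,"dy":0.0145,"dz":0.0045,"ax":-1.1,"ay":1.8,"az":4.1},
    {"dx":-0.0095,"dy":0.015,"dz":0.0045,"ax":-1.1,"ay":1.8,"az":4.1},
    {"dx":-0.0085,"dy":0.0155,"dz":0.0045,"ax":-1.1,"ay":1.8,"az":4.1},
    {"dx":-0.0075,"dy":0.016,"dz":0.0045,"ax":-1.1,"ay":1.8,"az":4.1},
  ],
)

```text
time_s: 1.82
ee_pos: [0.4112, 0.0032, 0.2829]
eef_rot: [3.069, -0.171, 0.627]
force: [0.2, 0.4, 0.0]
grip_width: 0.0007
```

play_rows(
  commands=[
    {"dx":-0.0065,"dy":0.0165,"dz":0.0045,"ax":-1.1,"ay":1.8,"az":4.1},
    {"dx":-0.0055,"dy":0.017,"dz":0.0045,"ax":-1.1,"ay":1.8,"az":4.1},
    {"dx":-0.0045,"dy":0.017,"dz":0.005,"ax":-1.1,"ay":1.8,"az":4.1},
    {"dx":-0.003,"dy":0.017,"dz":0.005,"ax":-1.1,"ay":1.8,"az":4.1},
    {"dx":-0.002,"dy":0.0175,"dz":0.0055,"ax":-1.1,"ay":1.8,"az":4.1},
  ],
)

```text
time_s: 2.23
ee_pos: [0.4367, -0.0869, 0.26]
eef_rot: [3.066, -0.365, 0.25]
force: [0.5, 1.0, 0.5]
grip_width: 0.0002
```

play_rows(
  commands=[
    {"dx":-0.001,"dy":0.0175,"dz":0.0055,"ax":-1.1,"ay":1.8,"az":4.1},
    {"dx":0,"dy":0.0175,"dz":0.006,"ax":-1.1,"ay":1.8,"az":4.1},
    {"dx":0.001,"dy":0.017,"dz":0.006,"ax":-1.1,"ay":1.8,"az":4.1},
    {"dx":0.002,"dy":0.017,"dz":0.0065,"ax":-1.1,"ay":1.8,"az":4.1},
    {"dx":0.003,"dy":0.0165,"dz":0.007,"ax":-1.1,"ay":1.8,"az":4.1},
  ],
)

```text
time_s: 2.65
ee_pos: [0.4603, -0.1776, 0.2374]
eef_rot: [-3.135, -0.546, -0.164]
force: [-0.2, 0.3, 0.6]
grip_width: 0.0008
```

play_rows(
  commands=[
    {"dx":0,"dy":0,"dz":0,"ax":0,"ay":0,"az":0},
    {"dx":0,"dy":0,"dz":0,"ax":0,"ay":0,"az":0},
    {"dx":0,"dy":0,"dz":0,"ax":0,"ay":0,"az":0},
    {"dx":0,"dy":0,"dz":0,"ax":0,"ay":0,"az":0},
    {"dx":0,"dy":0,"dz":0,"ax":0,"ay":0,"az":0},
  ],
)

```text
time_s: 3.07
ee_pos: [0.4593, -0.1775, 0.2363]
eef_rot: [-3.135, -0.543, -0.163]
force: [0.1, -0.2, 0.5]
grip_width: 0.0004
```

```bash
python3 - <<'E'
from h import *
o=st(); im=viewer.camera('wrist')[:,:,::-1]; cv2.imwrite('pics/w1.png',im)
import pickle; pickle.dump(cam('wrist',o),open('w1.pkl','wb'))
h=cv2.cvtColor(np.ascontiguousarray(im),cv2.COLOR_BGR2HSV); H,S,V=[h[...,i].astype(int) for i in range(3)]
print('red',blobs(((H<8)|(H>174))&(S>150)&(V>80),20)); print('purple',blobs((H>135)&(H<165)&(S>100)&(V>40),50))
E
```

```text
t 3.07 p [ 0.4593 -0.1775  0.2363] r [-3.1353 -0.5427 -0.1628] q [-0.57 -0.18  2.01  0.29  0.83  1.02] F [ 0.1  -0.18  0.55] w 0.0004
red [(25, [293.4, 148.2], [291, 146, 6, 6]), (28, [296.2, 176.5], [294, 174, 6, 6]), (494, [224.0, 206.3], [212, 194, 25, 25])]
purple [(1980, [297.6, 201.9], [265, 171, 65, 63])]
```

View pics/w1.png

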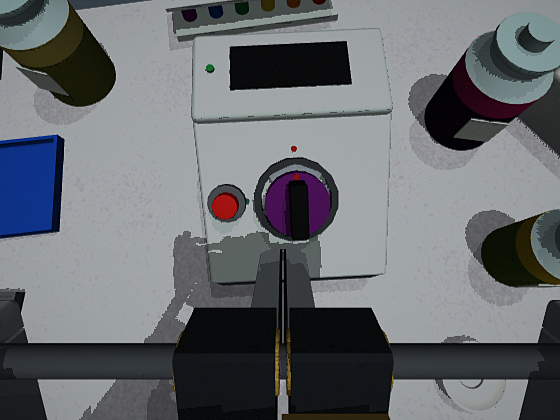

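```bash
cat > m2.py <<'E'
from h import *
import pickle
w=pickle.load(open('w1.pkl','rb')); t,s=cam('top'),cam('side')
for rs in ([ray(t,(301.4,215.6)),ray(w,(224,206.3))],[ray(s,(288.5,176.3)),ray(w,(224,206.3))],[ray(t,(301.4,215.6)),ray(s,(288.5,176.3)),ray(w,(224,206.3))]):
    B,e=tri(rs); print('B',B.round(4),np.round(e,4))
im=cv2.imread('pics/w1.png'); h=cv2.cvtColor(im,cv2.COLOR_BGR2HSV); H,S,V=[h[...,i].astype(int) for i in range(3)]
roi=np.zeros(V.shape,bool); roi[150:248,248:345]=1
cup=(roi&((V<110))|(roi&(S>100)&(H>130)&(H<165))).astype(np.uint8)
c=max(cv2.findContours(cup,0,1)[0],key=cv2.contourArea); c=c[c[:,0,1]<235]; el=cv2.fitEllipse(c); print('ring',el)
p=((H>130)&(H<168)&(S>100)&(V>40)&roi).astype(np.uint8); pc=max(cv2.findContours(p,0,1)[0],key=cv2.contourArea); hull=cv2.convexHull(pc); hull=hull[hull[:,0,1]<232]; pe=cv2.fitEllipse(hull); print('purple',pe)
blk=((V<40)&roi&(S<120)).astype(np.uint8); blk[:,:283]=0; blk[:,314:]=0; blk[:178]=0; bl=max(cv2.findContours(blk,0,1)[0],key=cv2.contourArea); br=cv2.minAreaRect(bl); print('bar',br,cv2.boxPoints(br).tolist())
for yd in (-5,-6.1,-7.5):
    A,n,u=frame(np.radians(yd)); F=B-.024*n; ya=A[:,1]
    print('yaw',yd)
    R=plane(w,el[0],F+.013*n,n); dot=plane(w,(293.4,148.2),F,n); d=dot-R; print(' ring',(R-.013*n).round(4),'B-R: along y',((F-R)@ya).round(4),'u',((F-R)@u).round(4),' dot dir deg off u',np.degrees(np.arctan2(d@ya,d@u)).round(2), np.linalg.norm(d).round(4))
    P=plane(w,pe[0],F+.032*n,n); print(' purple',(P-.032*n).round(4),'B-P',((F-P)@ya).round(4),((F-P)@u).round(4))
    for a,b,hh in [((196,119.5),(390,114.5),0),((196,120),(211,281),0),((391,118),(386,274),0)]:
        d=plane(w,b,F,n)-plane(w,a,F,n); print('  edge off',np.degrees(np.arctan2(d@ya,d@u)).round(2),np.linalg.norm(d).round(4))
E
python3 m2.py
```

```text
B [ 0.5305 -0.1291  0.1263] [0.0008 0.0008]
B [ 0.5264 -0.129   0.13  ] [0.0022 0.0022]
B [ 0.528  -0.1293  0.1294] [0.0028 0.0036 0.0009]
ring ((294.545166015625, 201.10665893554688), (83.02032470703125, 90.68357849121094), 37.32875061035156)
purple ((297.2249755859375, 204.0148162841797), (64.03838348388672, 65.69046020507812), 35.96657943725586)
bar ((296.0, 210.5), (26.0, 59.0), 0.0) [[283.0, 240.0], [283.0, 181.0], [309.0, 181.0], [309.0, 240.0]]
yaw -5
 ring [ 0.5326 -0.2005  0.1078] B-R: along y 0.0705 u 0.0015  dot dir deg off u -2.89 0.0543
 purple [ 0.5336 -0.202   0.1085] B-P 0.072 0.0002
  edge off -92.31 0.1948
  edge off 177.95 0.1756
  edge off 179.15 0.1721
yaw -6.1
 ring [ 0.5323 -0.2006  0.1085] B-R: along y 0.0704 u 0.0002  dot dir deg off u -1.8 0.0542
 purple [ 0.5334 -0.2023  0.1092] B-P 0.072 -0.0012
  edge off -91.37 0.1943
  edge off 178.9 0.1757
  edge off -179.9 0.1713
yaw -7.5
 ring [ 0.5321 -0.2007  0.1093] B-R: along y 0.0702 u -0.0015  dot dir deg off u -0.41 0.054
 purple [ 0.5331 -0.2026  0.11  ] B-P 0.072 -0.0029
  edge off -90.17 0.1937
  edge off -179.89 0.1759
  edge off -178.69 0.1702
```

```bash
sed -i 's/-6.1)/-6.9)/' h.py; python3 - <<'E'
from h import *
A,n,u=frame(); B=np.array([.5285,-.1292,.1290])
plan(B+n*.024,Rmount(),10)
E
```

```text
dist 0.1151 ang 2.52
0 (-0.3, -5.8, 10.0, 0.1, -0.1, -0.2)
1 (-0.3, -5.8, 10.0, 0.1, -0.1, -0.2)
2 (-0.3, -5.7, 10.0, 0.1, -0.1, -0.2)
3 (-0.2, -5.7, 10.0, 0.1, -0.1, -0.2)
4 (-0.2, -5.7, 10.0, 0.1, -0.1, -0.2)
5 (-0.1, -5.7, 10.0, 0.1, -0.1, -0.2)
6 (-0.1, -5.7, 10.0, 0.1, -0.1, -0.2)
7 (-0.1, -5.7, 10.0, 0.1, -0.1, -0.2)
8 (-0.0, -5.7, 10.0, 0.1, -0.1, -0.2)
9 (0.0, -5.6, 10.0, 0.1, -0.1, -0.2)
```

play_rows(
  commands=[
    {"dx":0,"dy":-0.0115,"dz":0.006,"ax":0.2,"ay":-0.2,"az":-0.4},
    {"dx":0,"dy":-0.0115,"dz":0.006,"ax":0.2,"ay":-0.2,"az":-0.4},
    {"dx":0,"dy":-0.0115,"dz":0.006,"ax":0.2,"ay":-0.2,"az":-0.4},
    {"dx":0,"dy":-0.0115,"dz":0.006,"ax":0.2,"ay":-0.2,"az":-0.4},
    {"dx":0,"dy":-0.0115,"dz":0.006,"ax":0.2,"ay":-0.2,"az":-0.4},
  ],
)

```text
time_s: 3.53
ee_pos: [0.484, -0.1204, 0.2127]
eef_rot: [3.141, -0.528, -0.116]
force: [0.6, 0.5, 1.3]
grip_width: 0.0009
```

play_rows(
  commands=[
    {"dx":0,"dy":0,"dz":0.014,"ax":0,"ay":0,"az":0},
    {"dx":0,"dy":0,"dz":0.014,"ax":0,"ay":0,"az":0},
    {"dx":0,"dy":0,"dz":0.014,"ax":0,"ay":0,"az":0},
    {"dx":0,"dy":0,"dz":0.014,"ax":0,"ay":0,"az":0},
    {"dx":0,"dy":0,"dz":0.014,"ax":0,"ay":0,"az":0},
  ],
)

```text
time_s: 3.95
ee_pos: [0.5221, -0.1202, 0.1535]
eef_rot: [3.138, -0.533, -0.104]
force: [-0.7, -0.3, 0.5]
grip_width: 0.0
```

```bash
python3 - <<'E'
from h import *
o=st(); im=viewer.camera('wrist')[:,:,::-1]; cv2.imwrite('pics/w2.png',im)
A,n,u=frame(); B=np.array([.5285,-.1292,.1290])
plan(B+n*.024,Rmount(),1)
w=cam('wrist',o); h=cv2.cvtColor(np.ascontiguousarray(im),cv2.COLOR_BGR2HSV); H,S,V=[h[...,i].astype(int) for i in range(3)]
b=blobs(((H<8)|(H>174))&(S>150)&(V>80),20); print(b, proj(w,B), proj(w,o['ee_pos']-n*.008))
E
```

```text
t 3.95 p [ 0.5221 -0.1202  0.1535] r [ 3.138  -0.5332 -0.1044] q [-0.36  0.02  2.03  0.23  0.59  1.15] F [-0.65 -0.25  0.53] w 0.0
dist 0.0096 ang 0.91
0 (-4.6, 8.3, -1.2, -0.3, -0.4, 0.8)
[(47, [392.5, 168.8], [389, 165, 8, 8]), (61, [404.5, 212.0], [400, 208, 10, 9]), (648, [296.4, 240.0], [278, 224, 35, 34])] [294.27969563 245.94594948] [282.82543295 246.74701606]
```

View pics/w2.png

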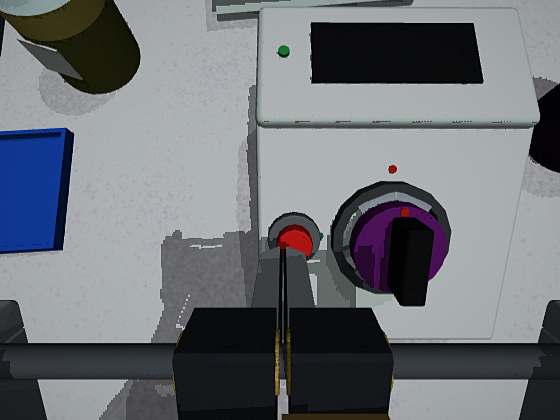

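play_rows(
  commands=[
    {"dx":-0.001,"dy":0.0045,"dz":0,"ax":-0.2,"ay":-0.2,"az":0.4},
    {"dx":-0.001,"dy":0.0045,"dz":0,"ax":-0.1,"ay":-0.2,"az":0.4},
    {"dx":0,"dy":0,"dz":0.004,"ax":0,"ay":0,"az":0},
    {"dx":0,"dy":0,"dz":0.004,"ax":0,"ay":0,"az":0},
    {"dx":0,"dy":0,"dz":0.003,"ax":0,"ay":0,"az":0},
  ],
)

```text
time_s: 4.42
ee_pos: [0.5249, -0.1298, 0.1422]
eef_rot: [3.141, -0.524, -0.12]
force: [-0.5, -0.9, 0.4]
grip_width: 0.0005
```

play_rows(
  commands=[
    {"dx":0,"dy":0,"dz":0.002,"ax":0,"ay":0,"az":0},
    {"dx":0,"dy":0,"dz":0.002,"ax":0,"ay":0,"az":0},
    {"dx":0,"dy":0,"dz":0.002,"ax":0,"ay":0,"az":0},
    {"dx":0,"dy":0,"dz":0.002,"ax":0,"ay":0,"az":0},
    {"dx":0,"dy":0,"dz":0.002,"ax":0,"ay":0,"az":0},
  ],
)

```text
time_s: 4.83
ee_pos: [0.5305, -0.1306, 0.1333]
eef_rot: [3.141, -0.525, -0.12]
force: [-0.3, -0.0, 0.2]
grip_width: 0.0001
```

```bash
python3 - <<'E'
from h import *
A,n,u=frame(); B=np.array([.5285,-.1292,.1290])
o=st();plan(B+n*.008,Rmount(),1); print('F along n',o['force']@n)
E
```

```text
t 4.83 p [ 0.5305 -0.1306  0.1333] r [ 3.1408 -0.5253 -0.12  ] q [-0.38  0.08  2.02  0.24  0.55  1.14] F [-0.33 -0.04  0.15] w 0.0001
dist 0.0068 ang 0.1
0 (-4.0, -1.2, -5.3, 0.0, -0.1, 0.0)
F along n 0.2920945888653001
```

play_rows(
  commands=[
    {"dx":0,"dy":0,"dz":0.001,"ax":0,"ay":0,"az":0},
    {"dx":0,"dy":0,"dz":0.001,"ax":0,"ay":0,"az":0},
    {"dx":0,"dy":0,"dz":0.001,"ax":0,"ay":0,"az":0},
    {"dx":0,"dy":0,"dz":0.001,"ax":0,"ay":0,"az":0},
    {"dx":0,"dy":0,"dz":0.001,"ax":0,"ay":0,"az":0},
  ],
)

```text
time_s: 5.25
ee_pos: [0.5333, -0.1308, 0.1283]
eef_rot: [3.141, -0.525, -0.12]
force: [0.3, -0.9, 0.7]
grip_width: 0.0006
```

```bash
python3 - <<'E'
from h import *
o=st(); im=viewer.camera('wrist')[:,:,::-1]; cv2.imwrite('pics/w3.png',cv2.resize(im[120:320,180:460],None,fx=2.5,fy=2.5,interpolation=cv2.INTER_CUBIC))
A,n,u=frame(); print('F along n',o['force']@n)
E
```

```text
t 5.25 p [ 0.5333 -0.1308  0.1283] r [ 3.1409 -0.5249 -0.1197] q [-0.37  0.1   2.01  0.25  0.54  1.14] F [ 0.33 -0.85  0.66] w 0.0006
F along n 0.354796788652363
```

View pics/w3.png

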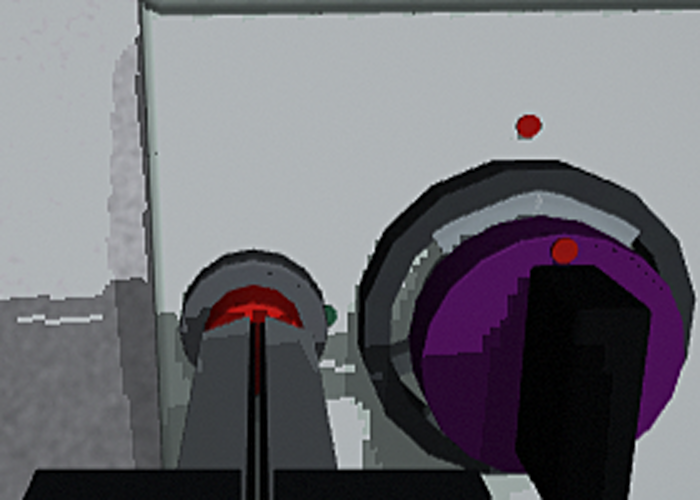

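```bash
python3 - <<'E'
from h import *
A,n,u=frame(); B=np.array([.5285,-.1292,.1290]); F=B-.024*n
w=cam('wrist')
for F in (F,F+.003*u,F-.003*n):
  f=lambda a,h:((proj(w,F+a*u+h*n)-[180,120])*2.5).round(1)
  print('collar',f(.02,.011),'foot',f(.02,0),'btn24',f(.013,.024),'btn13',f(.013,.013),'btn base at collar',f(.013,.011))
print('tip front edge',((proj(w,ctrl.get_obs()['ee_pos']-.008*n+.008*u)-[180,120])*2.5).round(1))
E
```

```text
collar [253.2 256.3] foot [253.3 244.1] btn24 [253. 299.] btn13 [253.2 284.2] btn base at collar [253.2 281.6]
collar [253.1 245.3] foot [253.3 233.5] btn24 [253.  287.6] btn13 [253.1 273.3] btn base at collar [253.2 270.8]
collar [253.2 252.8] foot [253.3 241. ] btn24 [253.1 294.8] btn13 [253.2 280.4] btn base at collar [253.2 277.9]
tip front edge [257. 288.]
```

play_rows(
  commands=[
    {"dx":0,"dy":0,"dz":0.001,"ax":0,"ay":0,"az":0},
    {"dx":0,"dy":0,"dz":0.001,"ax":0,"ay":0,"az":0},
    {"dx":0,"dy":0,"dz":0.001,"ax":0,"ay":0,"az":0},
    {"dx":0,"dy":0,"dz":0.001,"ax":0,"ay":0,"az":0},
    {"dx":0,"dy":0,"dz":0,"ax":0,"ay":0,"az":0},
  ],
)

```text
time_s: 5.72
ee_pos: [0.5355, -0.1311, 0.1244]
eef_rot: [3.141, -0.525, -0.12]
force: [-0.1, 0.2, -0.4]
grip_width: 0.0003
```

```bash
python3 - <<'E'
from h import *
o=st(); A,n,u=frame(); print('F along n',o['force']@n, 'tip rel B (n,u,y)', [((o['ee_pos']-.008*n-[.5285,-.1292,.1290])@v).round(4) for v in (n,u,A[:,1])])
im=viewer.camera('wrist')[:,:,::-1]; s=viewer.camera('side')[:,:,::-1]
a=cv2.resize(im[190:290,230:330],(400,400),interpolation=cv2.INTER_CUBIC); b=cv2.resize(s[140:210,250:320],(400,400),interpolation=cv2.INTER_CUBIC); cv2.imwrite('pics/w4.png',np.hstack([a,b]))
E
```

```text
t 5.72 p [ 0.5355 -0.1311  0.1244] r [ 3.1409 -0.5249 -0.1198] q [-0.37  0.11  2.01  0.25  0.53  1.13] F [-0.14  0.19 -0.4 ] w 0.0003
F along n -0.26747500036553384 tip rel B (n,u,y) [np.float64(-0.0156), np.float64(0.0039), np.float64(-0.001)]
```

View pics/w4.png

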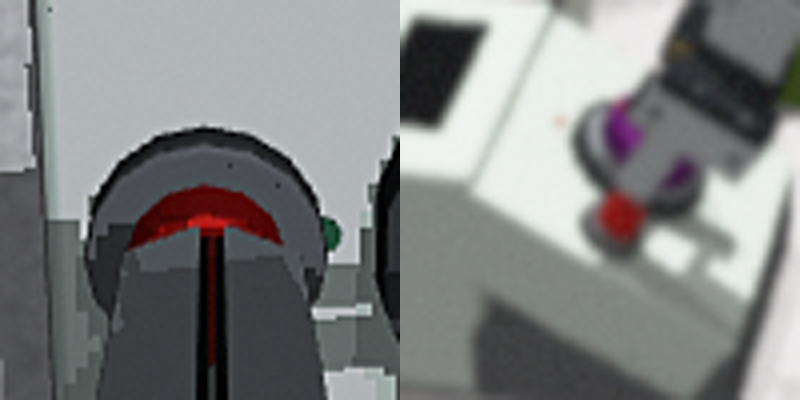

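play_rows(
  commands=[
    {"dx":0,"dy":0,"dz":0.001,"ax":0,"ay":0,"az":0},
    {"dx":0,"dy":0,"dz":0.001,"ax":0,"ay":0,"az":0},
    {"dx":0,"dy":0,"dz":0.001,"ax":0,"ay":0,"az":0},
    {"dx":0,"dy":0,"dz":0,"ax":0,"ay":0,"az":0},
    {"dx":0,"dy":0,"dz":0,"ax":0,"ay":0,"az":0},
  ],
)

```text
time_s: 6.23
ee_pos: [0.5372, -0.1313, 0.1217]
eef_rot: [3.141, -0.525, -0.12]
force: [-0.1, -0.3, -1.3]
grip_width: 0.0002
```

play_rows(
  commands=[
    {"dx":0,"dy":0,"dz":0.001,"ax":0,"ay":0,"az":0},
    {"dx":0,"dy":0,"dz":0.001,"ax":0,"ay":0,"az":0},
    {"dx":0,"dy":0,"dz":0.001,"ax":0,"ay":0,"az":0},
    {"dx":0,"dy":0,"dz":0,"ax":0,"ay":0,"az":0},
    {"dx":0,"dy":0,"dz":0,"ax":0,"ay":0,"az":0},
  ],
)

```text
time_s: 6.65
ee_pos: [0.5388, -0.1315, 0.1188]
eef_rot: [3.141, -0.525, -0.12]
force: [0.4, 0.1, 0.0]
grip_width: 0.0006
```

```bash
python3 - <<'E'
from h import *
o=st(); im=viewer.camera('wrist')[:,:,::-1].copy(); cv2.imwrite('pics/w5.png',im); A,n,u=frame(); print(o['force']@n)
h=cv2.cvtColor(im,cv2.COLOR_BGR2HSV); H,S,V=[h[...,i].astype(int) for i in range(3)]
b=blobs(((H<8)|(H>174))&(S>150)&(V>50),10); print(b)
for r in range(226,300,3): print(r,[tuple(map(int,im[r,c,::-1])) for c in (268,276,282,285,290,298)])
E
```

```text
t 6.65 p [ 0.5388 -0.1315  0.1188] r [ 3.1408 -0.5251 -0.1197] q [-0.37  0.12  2.01  0.25  0.51  1.13] F [0.35 0.07 0.04] w 0.0006
-0.1398831766909227
[(72, [396.4, 172.9], [392, 169, 10, 9]), (91, [412.4, 226.0], [407, 221, 12, 11]), (180, [280.6, 245.0], [264, 240, 35, 11])]
226 [(179, 183, 186), (12, 13, 13), (28, 29, 31), (17, 19, 20), (92, 94, 97), (179, 184, 185)]
229 [(23, 24, 27), (36, 38, 42), (52, 56, 59), (30, 32, 35), (37, 39, 41), (183, 189, 191)]
232 [(72, 76, 81), (81, 85, 92), (78, 81, 86), (81, 85, 90), (90, 94, 101), (30, 31, 32)]
235 [(76, 79, 85), (74, 78, 84), (78, 81, 87), (75, 78, 84), (76, 79, 84), (85, 88, 93)]
238 [(76, 80, 84), (76, 80, 84), (75, 81, 87), (73, 79, 85), (76, 80, 85), (75, 79, 85)]
241 [(75, 78, 83), (79, 36, 36), (86, 3, 1), (88, 0, 0), (75, 79, 84), (76, 80, 86)]
244 [(75, 80, 87), (61, 6, 5), (87, 11, 10), (86, 8, 6), (89, 10, 5), (76, 80, 84)]
247 [(56, 4, 4), (81, 51, 52), (110, 11, 8), (65, 1, 0), (70, 35, 36), (76, 82, 88)]
250 [(69, 48, 49), (77, 81, 85), (83, 13, 13), (0, 0, 2), (80, 85, 89), (78, 29, 29)]
253 [(79, 83, 87), (79, 82,
[... 628 characters left out ...]
), (59, 62, 65)]
277 [(61, 65, 67), (62, 66, 70), (47, 11, 9), (2, 3, 4), (61, 64, 68), (60, 63, 68)]
280 [(60, 63, 67), (61, 65, 68), (47, 9, 10), (0, 1, 1), (60, 63, 67), (59, 62, 65)]
283 [(63, 67, 69), (62, 65, 68), (46, 8, 5), (0, 1, 3), (61, 64, 67), (61, 64, 68)]
286 [(58, 63, 67), (61, 64, 67), (31, 20, 21), (1, 2, 3), (61, 65, 68), (62, 66, 69)]
289 [(59, 63, 67), (59, 62, 66), (46, 51, 50), (3, 5, 3), (60, 64, 68), (60, 63, 67)]
292 [(60, 64, 68), (62, 65, 68), (46, 50, 49), (1, 3, 3), (61, 65, 67), (62, 65, 68)]
295 [(61, 64, 68), (60, 63, 68), (46, 51, 50), (4, 4, 4), (60, 63, 67), (59, 63, 66)]
298 [(61, 64, 68), (60, 64, 65), (47, 51, 50), (2, 4, 4), (61, 63, 67), (61, 64, 68)]
```

```bash
python3 - <<'E'
from h import *
A,n,u=frame(); B=np.array([.5285,-.1292,.1290]); F0=B-.024*n
w=cam('wrist')
for F in (F0,F0-.0015*u,F0-.003*n):
  f=lambda a,h:proj(w,F+a*u+h*n).round(1)
  print('collar',f(.02,.011),'foot',f(.02,0),'btn24',f(.013,.024),'btn13',f(.013,.013),'base',f(.013,.011),'back24',f(-.013,.024),'back13',f(-.013,.013))
  s=cam('side'); print('side',proj(s,F+.024*n),proj(s,F+.013*n))
E
python3 - <<'E'
import sys; sys.path.insert(0,'.')
from h import *
s=viewer.camera('side')[:,:,::-1].copy(); h=cv2.cvtColor(s,cv2.COLOR_BGR2HSV); H,S,V=[h[...,i].astype(int) for i in range(3)]
print(blobs(((H<8)|(H>174))&(S>150)&(V>80),4))
im=cv2.imread('pics/w5.png')
cv2.imwrite('pics/w6.png',np.hstack([cv2.resize(im[215:315,220:350],(520,400),interpolation=cv2.INTER_NEAREST),cv2.resize(s[150:200,265:300],(280,400),interpolation=cv2.INTER_CUBIC)]))
E
```

```text
collar [281.2 228.1] foot [281.2 222.7] btn24 [281.1 246.4] btn13 [281.2 239.8] base [281.2 238.7] back24 [281.1 286.1] back13 [281.2 277.8]
side [287.23891905 176.25554809] [285.63275559 178.46682773]
collar [281.2 230.3] foot [281.2 224.9] btn24 [281.1 248.7] btn13 [281.2 242. ] base [281.2 240.9] back24 [281.1 288.3] back13 [281.2 279.9]
side [287.63182456 176.49412509] [286.02421872 178.70413892]
collar [281.2 226.5] foot [281.2 221.3] btn24 [281.1 244.5] btn13 [281.2 238.1] base [281.2 237. ] back24 [281.2 283.8] back13 [281.2 275.7]
side [286.79954136 176.86045972] [285.19703424 179.0667055 ]
[(5, [196.6, 157.6], [196, 156, 2, 4]), (26, [288.2, 178.3], [286, 176, 6, 6])]
```

View pics/w6.png

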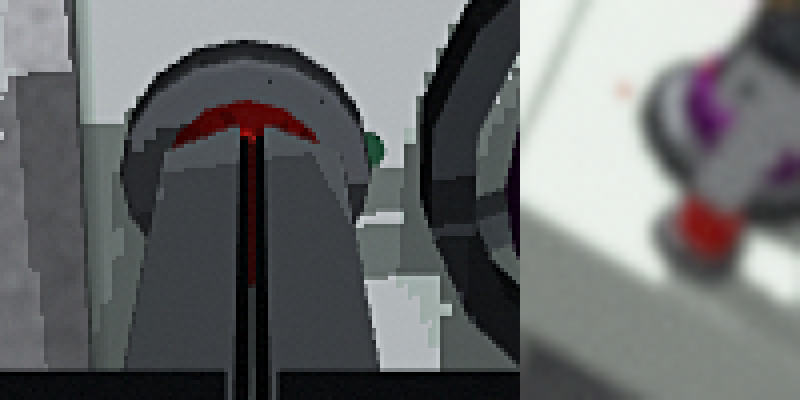

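play_rows(
  commands=[
    {"dx":0,"dy":0,"dz":0.001,"ax":0,"ay":0,"az":0},
    {"dx":0,"dy":0,"dz":0.001,"ax":0,"ay":0,"az":0},
    {"dx":0,"dy":0,"dz":0.001,"ax":0,"ay":0,"az":0},
    {"dx":0,"dy":0,"dz":0.001,"ax":0,"ay":0,"az":0},
    {"dx":0,"dy":0,"dz":0,"ax":0,"ay":0,"az":0},
  ],
)

```text
time_s: 7.17
ee_pos: [0.541, -0.1318, 0.1154]
eef_rot: [3.141, -0.526, -0.12]
force: [-0.6, -0.0, 0.2]
grip_width: 0.0006
```

```bash
cat > chk.py <<'E'
from h import *
o=st(); im=viewer.camera('wrist')[:,:,::-1].copy(); A,n,u=frame(); print('Fn',o['force']@n)
s=viewer.camera('side')[:,:,::-1].copy()
for k,i in (('wrist',im),('side',s)):
    h=cv2.cvtColor(i,cv2.COLOR_BGR2HSV); H,S,V=[h[...,j].astype(int) for j in range(3)]
    print(k,blobs(((H<8)|(H>174))&(S>150)&(V>50),10))
B=np.array([.5285,-.1292,.1290]); F=B-.024*n-.0015*u; w=cam('wrist',o); f=lambda a,h:proj(w,F+a*u+h*n).round(1)[1]
print('rows: base',f(.013,.011),'front24',f(.013,.024),'front13',f(.013,.013),'back24',f(-.013,.024),'back13',f(-.013,.013),'h_TCP above face',(o['ee_pos']-F)@n)
c=im[225:310,280:284].astype(int); red=np.where((c[...,2]>30)&(c[...,1]<25)&(c[...,0]<25)); print('slit red rows',red[0].min()+225,red[0].max()+225)
E
python3 chk.py
```

```text
t 7.17 p [ 0.541  -0.1318  0.1154] r [ 3.1407 -0.5255 -0.1196] q [-0.37  0.13  2.01  0.26  0.5   1.13] F [-0.57 -0.02  0.16] w 0.0006
Fn 0.42360359407736853
wrist [(71, [398.5, 174.1], [394, 170, 10, 9]), (97, [415.2, 228.7], [410, 224, 12, 11]), (96, [280.6, 246.2], [267, 243, 28, 11])]
side [(18, [288.0, 178.9], [286, 177, 5, 5])]
rows: base 243.6 front24 251.7 front13 244.8 back24 292.0 back13 283.2 h_TCP above face 0.00584714989252215
slit red rows 243 287
```

play_rows(
  commands=[
    {"dx":0,"dy":0,"dz":0.001,"ax":0,"ay":0,"az":0},
    {"dx":0,"dy":0,"dz":0.001,"ax":0,"ay":0,"az":0},
    {"dx":0,"dy":0,"dz":0.001,"ax":0,"ay":0,"az":0},
    {"dx":0,"dy":0,"dz":0.001,"ax":0,"ay":0,"az":0},
    {"dx":0,"dy":0,"dz":0.001,"ax":0,"ay":0,"az":0},
  ],
)

```text
time_s: 7.68
ee_pos: [0.5436, -0.1321, 0.111]
eef_rot: [3.141, -0.526, -0.12]
force: [-2.0, 1.0, 2.6]
grip_width: 0.0001
```

```bash
python3 chk.py
```

```text
t 7.68 p [ 0.5436 -0.1321  0.111 ] r [ 3.1407 -0.5257 -0.1196] q [-0.37  0.15  2.    0.26  0.49  1.12] F [-1.97  1.03  2.58] w 0.0001
Fn 3.2748580349481258
wrist [(78, [401.5, 175.7], [397, 171, 10, 10]), (101, [419.0, 231.9], [414, 227, 12, 11]), (24, [282.3, 248.4], [280, 246, 6, 8])]
side [(12, [287.8, 179.5], [286, 178, 5, 4])]
rows: base 246.7 front24 255.3 front13 248.0 back24 296.4 back13 287.3 h_TCP above face 0.0007331941841903346
slit red rows 246 287
```

play_rows(
  commands=[
    {"dx":0,"dy":0,"dz":0.0015,"ax":0,"ay":0,"az":0},
    {"dx":0,"dy":0,"dz":0.0015,"ax":0,"ay":0,"az":0},
    {"dx":0,"dy":0,"dz":0.0015,"ax":0,"ay":0,"az":0},
    {"dx":0,"dy":0,"dz":0.0015,"ax":0,"ay":0,"az":0},
    {"dx":0,"dy":0,"dz":0.001,"ax":0,"ay":0,"az":0},
  ],
)

```text
time_s: 8.2
ee_pos: [0.546, -0.1323, 0.1074]
eef_rot: [3.141, -0.525, -0.118]
force: [-32.5, 3.8, 29.4]
grip_width: 0.0005
```

```bash
python3 chk.py
```

```text
t 8.2 p [ 0.546  -0.1323  0.1074] r [ 3.1406 -0.525  -0.1179] q [-0.37  0.16  2.    0.26  0.49  1.12] F [-32.52   3.84  29.4 ] w 0.0005
Fn 41.833210375311225
wrist [(83, [404.2, 177.6], [399, 173, 11, 10]), (108, [422.4, 235.5], [417, 230, 12, 12])]
side []
rows: base 249.9 front24 258.8 front13 251.2 back24 300.7 back13 291.1 h_TCP above face -0.0035879812961287475
slit red rows 249 288
```

play_rows(
  commands=[
    {"dx":0,"dy":0,"dz":-0.006,"ax":0,"ay":0,"az":0},
    {"dx":0,"dy":0,"dz":-0.012,"ax":0,"ay":0,"az":0},
    {"dx":0,"dy":0,"dz":-0.015,"ax":0,"ay":0,"az":0},
    {"dx":0,"dy":0,"dz":-0.015,"ax":0,"ay":0,"az":0},
    {"dx":0,"dy":0,"dz":-0.01,"ax":0,"ay":0,"az":0},
  ],
)

```text
time_s: 8.72
ee_pos: [0.5156, -0.1286, 0.1573]
eef_rot: [3.141, -0.522, -0.118]
force: [0.6, 0.1, -0.3]
grip_width: -0.0
```

```bash
python3 chk.py; python3 - <<'E'
from h import *
a=viewer.camera('wrist')[:,:,::-1]; s=viewer.camera('side')[:,:,::-1]
cv2.imwrite('pics/w7.png',np.hstack([a[120:320,180:460].repeat(2,0).repeat(2,1)[:400,:480],cv2.resize(s[140:210,265:321],(320,400),interpolation=cv2.INTER_CUBIC)]))
E
```

```text
t 8.72 p [ 0.5156 -0.1286  0.1573] r [ 3.1413 -0.5219 -0.1184] q [-0.39  0.01  2.02  0.23  0.61  1.15] F [ 0.61  0.06 -0.31] w -0.0
Fn -0.5641075035549669
wrist [(48, [377.1, 161.8], [374, 158, 8, 8]), (63, [387.8, 203.8], [384, 200, 9, 9]), (808, [281.4, 232.8], [265, 217, 34, 32])]
side [(24, [287.7, 178.2], [285, 176, 6, 6])]
rows: base 218.3 front24 223.6 front13 219.1 back24 257.0 back13 251.2 h_TCP above face 0.05494606026383567
slit red rows 225 249
```

View pics/w7.png

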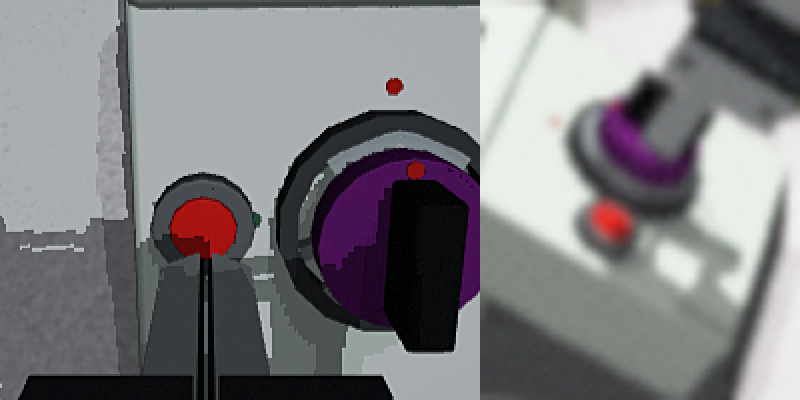

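```bash
python3 - <<'E'
from h import *
A,n,u=frame(); B=np.array([.5285,-.1292,.1290]); F=B-.024*n-.0015*u; S=F-.072*A[:,1]; print('S',S)
plan(S+.11*n,Rmount(),10)
E
```

```text
S [ 0.53047361 -0.20196411  0.10746539]
dist 0.0907 ang 0.16
0 (-0.4, 7.1, -5.6, -0.0, 0.0, 0.0)
1 (-0.4, 7.1, -5.6, -0.0, 0.0, 0.0)
2 (-0.4, 7.1, -5.6, -0.0, 0.0, 0.0)
3 (-0.4, 7.1, -5.6, -0.0, 0.0, 0.0)
4 (-0.4, 7.1, -5.6, -0.0, 0.0, 0.0)
5 (-0.4, 7.1, -5.6, -0.0, 0.0, 0.0)
6 (-0.4, 7.1, -5.6, -0.0, 0.0, 0.0)
7 (-0.4, 7.1, -5.6, -0.0, 0.0, 0.0)
8 (-0.4, 7.1, -5.6, -0.0, 0.0, 0.0)
9 (-0.4, 7.1, -5.6, -0.0, 0.0, 0.0)
```

play_rows(
  commands=[
    {"dx":0,"dy":0.0,"dz":-0.02,"ax":0,"ay":0,"az":0},
    {"dx":0,"dy":0.002,"dz":-0.02,"ax":0,"ay":0,"az":0},
    {"dx":-0.001,"dy":0.01,"dz":-0.016,"ax":0,"ay":0,"az":0},
    {"dx":-0.001,"dy":0.02,"dz":0,"ax":0,"ay":0,"az":0},
    {"dx":-0.001,"dy":0.02,"dz":0,"ax":0,"ay":0,"az":0},
  ],
  claw=1,
)

```text
time_s: 9.33
ee_pos: [0.479, -0.175, 0.1999]
eef_rot: [-3.139, -0.515, -0.115]
force: [-0.3, 0.6, 0.2]
grip_width: 0.0305
```

play_rows(
  commands=[
    {"dx":-0.001,"dy":0.019,"dz":0,"ax":0,"ay":0,"az":0},
    {"dx":0,"dy":0,"dz":0,"ax":0,"ay":0,"az":0},
    {"dx":0,"dy":0,"dz":0,"ax":0,"ay":0,"az":0},
    {"dx":0,"dy":0,"dz":0,"ax":0,"ay":0,"az":0},
    {"dx":0,"dy":0,"dz":0,"ax":0,"ay":0,"az":0},
  ],
)

```text
time_s: 9.75
ee_pos: [0.4758, -0.1964, 0.1957]
eef_rot: [-3.137, -0.511, -0.119]
force: [-0.5, -0.9, 0.2]
grip_width: 0.0636
```

```bash
cat > m3.py <<'E'
from h import *
import sys
o=st(); im=viewer.camera('wrist')[:,:,::-1].copy(); cv2.imwrite('pics/'+sys.argv[1],im); w=cam('wrist',o)
A,n,u=frame(); B=np.array([.5285,-.1292,.1290]); F=B-.024*n-.0015*u; S=F-.072*A[:,1]
h=cv2.cvtColor(im,cv2.COLOR_BGR2HSV); H,Sa,V=[h[...,j].astype(int) for j in range(3)]
red=blobs(((H<8)|(H>174))&(Sa>150)&(V>50),10); print('red',red)
p=((H>130)&(H<168)&(Sa>100)&(V>40)).astype(np.uint8); pc=max(cv2.findContours(p,0,1)[0],key=cv2.contourArea); print('purple box',cv2.boundingRect(pc))
f=lambda a,b,h:proj(w,S+a*u+b*A[:,1]+h*n).round(1).tolist()
print('pred: button13',f(0,.072,.013),'bar top corners',[f(a,b,.062) for a,b in((.025,.008),(.025,-.008),(-.025,.008),(-.025,-.008))],'purple L/R/top',f(0,.032,.032),f(0,-.032,.032),f(.032,0,.032))
r=rot(o['eef_rot']); print('TCP rel S: u,y,n',[((o['ee_pos']-S)@v).round(4) for v in (u,A[:,1],n)])
print('tip px if z=8mm',[proj(w,o['ee_pos']+r.apply([x,sy*.047,z])).round(0).tolist() for sy in(1,-1) for x,z in ((.008,.008),(.008,-.02))])
E
python3 m3.py w8.png
```

```text
t 9.75 p [ 0.4758 -0.1964  0.1957] r [-3.1367 -0.5107 -0.1191] q [-0.59 -0.06  1.99  0.33  0.78  0.91] F [-0.45 -0.88  0.22] w 0.0636
red [(33, [281.3, 144.1], [279, 141, 6, 7]), (40, [281.7, 178.0], [279, 175, 7, 7]), (612, [201.1, 205.0], [187, 192, 29, 27])]
purple box (244, 173, 77, 72)
pred: button13 [201.7, 207.1] bar top corners [[270.8, 192.6], [292.6, 192.7], [271.4, 255.5], [292.0, 255.5]] purple L/R/top [243.9, 213.3] [320.1, 213.5] [282.0, 175.7]
TCP rel S: u,y,n [np.float64(-0.0035), np.float64(-0.001), np.float64(0.1038)]
tip px if z=8mm [[355.0, 235.0], [365.0, 252.0], [211.0, 235.0], [201.0, 252.0]]
```

View pics/w8.png

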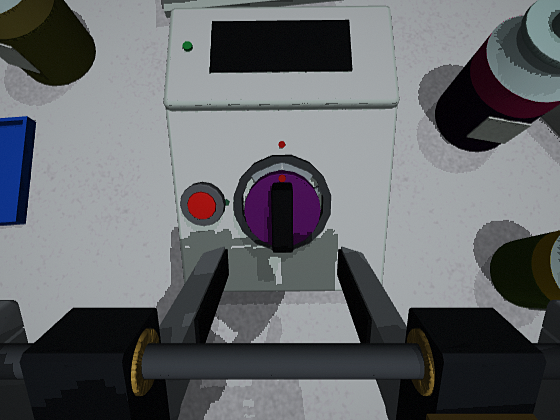

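```bash
cat >> h.py <<'E'
A_,n_,u_=frame(); y_=A_[:,1]
S_=np.array([ 0.53047361,-0.20196411,0.10746539])+.001*u_+.0015*n_
E
python3 - <<'E'
from h import *
print(S_); plan(S_+.0175*n_,Rmount(),10)
E
```

```text
[ 0.5305888  -0.20197805  0.10926443]
dist 0.085 ang 0.81
0 (0.6, -0.0, 8.5, -0.0, 0.1, 0.0)
1 (0.5, -0.0, 8.5, -0.0, 0.1, 0.0)
2 (0.5, -0.1, 8.5, -0.0, 0.1, 0.0)
3 (0.5, -0.1, 8.5, -0.0, 0.1, 0.0)
4 (0.5, -0.1, 8.5, -0.0, 0.1, 0.0)
5 (0.5, -0.1, 8.5, -0.0, 0.1, 0.0)
6 (0.5, -0.1, 8.5, -0.0, 0.1, 0.0)
7 (0.5, -0.1, 8.5, -0.0, 0.1, 0.0)
8 (0.5, -0.1, 8.5, -0.0, 0.1, 0.0)
9 (0.5, -0.1, 8.5, -0.0, 0.1, 0.0)
```

play_rows(
  commands=[
    {"dx":0.0015,"dy":0,"dz":0.01,"ax":0,"ay":0.4,"az":0},
    {"dx":0.0015,"dy":0,"dz":0.01,"ax":0,"ay":0.4,"az":0},
    {"dx":0.001,"dy":0,"dz":0.01,"ax":0,"ay":0,"az":0},
    {"dx":0.001,"dy":0,"dz":0.01,"ax":0,"ay":0,"az":0},
    {"dx":0,"dy":0,"dz":0,"ax":0,"ay":0,"az":0},
  ],
)

```text
time_s: 10.22
ee_pos: [0.5022, -0.1962, 0.162]
eef_rot: [-3.137, -0.526, -0.115]
force: [-0.2, -0.4, -0.1]
grip_width: 0.0937
```

```bash
python3 - <<'E'
from h import *
st(); plan(S_+.0175*n_,Rmount(),5)
im=viewer.camera('wrist')[:,:,::-1].copy(); cv2.imwrite('pics/w9.png',im)
h=cv2.cvtColor(im,cv2.COLOR_BGR2HSV); H,Sa,V=[h[...,j].astype(int) for j in range(3)]
print('red',blobs(((H<8)|(H>174))&(Sa>150)&(V>50),10))
# bar (dark) columns between purple on rows
for r in (205,215,225,235): 
    c=np.where(V[r,240:330]<45)[0]+240; print(r,c.min() if len(c) else None,c.max() if len(c) else None, ''.join('#' if v<45 else '.' for v in V[r,240:330]))
w=cam('wrist'); print([proj(w,S_+a*u_+b*y_+.062*n_).round(1).tolist() for a in(.025,-.025) for b in(.008,-.008)])
E
```

```text
t 10.22 p [ 0.5022 -0.1962  0.162 ] r [-3.1374 -0.5259 -0.1149] q [-0.56  0.03  1.99  0.36  0.67  0.89] F [-0.16 -0.43 -0.1 ] w 0.0937
dist 0.0427 ang 0.51
0 (-0.3, 0.5, 8.5, -0.1, -0.0, 0.1)
1 (-0.3, 0.5, 8.5, -0.1, -0.0, 0.1)
2 (-0.3, 0.5, 8.5, -0.1, -0.0, 0.1)
3 (-0.3, 0.5, 8.5, -0.1, -0.0, 0.1)
4 (-0.3, 0.5, 8.5, -0.1, -0.0, 0.1)
red [(44, [285.5, 157.9], [282, 155, 8, 7]), (56, [286.2, 198.4], [282, 195, 9, 8]), (790, [193.1, 227.3], [177, 212, 33, 31])]
205 243 327 ...##.......####....................######################....................###.....##..
215 240 299 #......#......................##############################..............................
225 240 299 ##............................##############################..............................
235 240 299 ###............................#############################..............................
[[273.6, 216.5], [299.7, 216.7], [273.8, 289.6], [298.2, 289.8]]
```

play_rows(
  commands=[
    {"dx":0,"dy":0.0012,"dz":0.006,"ax":-0.2,"ay":0,"az":0.2},
    {"dx":0,"dy":0.0012,"dz":0.009,"ax":-0.2,"ay":0,"az":0.2},
    {"dx":0,"dy":0,"dz":0.009,"ax":0,"ay":0,"az":0},
    {"dx":-0.0005,"dy":0,"dz":0.009,"ax":0,"ay":0,"az":0},
    {"dx":-0.0005,"dy":0,"dz":0.008,"ax":0,"ay":0,"az":0},
  ],
)

```text
time_s: 10.68
ee_pos: [0.5235, -0.2017, 0.1258]
eef_rot: [3.141, -0.529, -0.123]
force: [-0.5, 0.3, -0.0]
grip_width: 0.0939
```

```bash
python3 - <<'E'
from h import *
st(); plan(S_+.0175*n_,Rmount(),1)
im=viewer.camera('wrist')[:,:,::-1].copy(); cv2.imwrite('pics/w10.png',im)
E
```

```text
t 10.68 p [ 0.5235 -0.2017  0.1258] r [ 3.1407 -0.5291 -0.1228] q [-0.54  0.13  1.98  0.38  0.57  0.88] F [-0.48  0.29 -0.  ] w 0.0939
dist 0.0022 ang 0.36
0 (-2.1, -0.5, 0.3, 0.1, -0.3, -0.1)
```

View pics/w10.png

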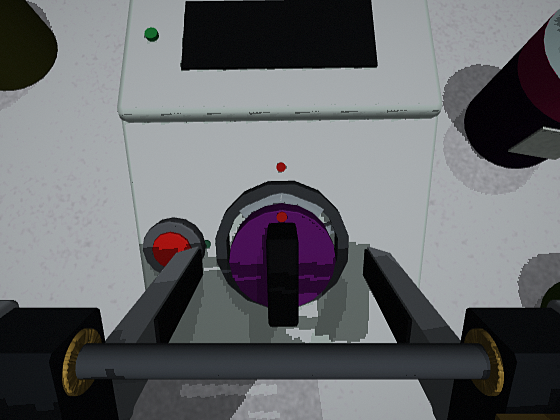

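play_rows(
  commands=[
    {"dx":-0.0015,"dy":-0.0005,"dz":0,"ax":0,"ay":-0.3,"az":0},
    {"dx":0,"dy":0,"dz":0,"ax":0,"ay":0,"az":0},
    {"dx":0,"dy":0,"dz":0,"ax":0,"ay":0,"az":0},
    {"dx":0,"dy":0,"dz":0,"ax":0,"ay":0,"az":0},
    {"dx":0,"dy":0,"dz":0,"ax":0,"ay":0,"az":0},
  ],
  claw=0,
  squeeze=15,
)

```text
time_s: 11.15
ee_pos: [0.5219, -0.2006, 0.1225]
eef_rot: [-3.141, -0.52, -0.123]
force: [0.2, -0.1, 0.1]
grip_width: 0.0647
```

play_rows(
  commands=[
    {"dx":0,"dy":0,"dz":0,"ax":0,"ay":0,"az":0},
    {"dx":0,"dy":0,"dz":0,"ax":0,"ay":0,"az":0},
    {"dx":0,"dy":0,"dz":0,"ax":0,"ay":0,"az":0},
    {"dx":0,"dy":0,"dz":0,"ax":0,"ay":0,"az":0},
    {"dx":0,"dy":0,"dz":0,"ax":0,"ay":0,"az":0},
  ],
)

```text
time_s: 11.57
ee_pos: [0.522, -0.2009, 0.1237]
eef_rot: [3.141, -0.522, -0.123]
force: [-0.7, -0.9, -0.6]
grip_width: 0.0307
```

play_rows(
  commands=[
    {"dx":0,"dy":0,"dz":0,"ax":0,"ay":0,"az":0},
    {"dx":0,"dy":0,"dz":0,"ax":0,"ay":0,"az":0},
    {"dx":0,"dy":0,"dz":0,"ax":0,"ay":0,"az":0},
    {"dx":0,"dy":0,"dz":0,"ax":0,"ay":0,"az":0},
    {"dx":0,"dy":0,"dz":0,"ax":0,"ay":0,"az":0},
  ],
)

```text
time_s: 11.98
ee_pos: [0.5219, -0.2009, 0.1237]
eef_rot: [-3.142, -0.522, -0.123]
force: [-1.2, 0.3, 0.8]
grip_width: 0.016
```

```bash
python3 - <<'E'
from h import *
st(); plan(S_+.0175*n_,Rmount(),1)
E
```

```text
t 11.98 p [ 0.5219 -0.2009  0.1237] r [-3.1416 -0.5217 -0.1233] q [-0.54  0.14  1.98  0.38  0.57  0.89] F [-1.17  0.3   0.82] w 0.016
dist 0.0007 ang 0.2
0 (0.4, 0.1, -0.6, 0.1, 0.1, -0.1)
```

play_rows(
  commands=[
    {"dx":0,"dy":0,"dz":0,"ax":0,"ay":0,"az":0},
    {"dx":0,"dy":0,"dz":0,"ax":0,"ay":0,"az":-3},
    {"dx":0,"dy":0,"dz":0,"ax":0,"ay":0,"az":-4},
    {"dx":0,"dy":0,"dz":0,"ax":0,"ay":0,"az":-4},
    {"dx":0,"dy":0,"dz":0,"ax":0,"ay":0,"az":-4},
  ],
  squeeze=35,
)

```text
time_s: 12.4
ee_pos: [0.5221, -0.2009, 0.1238]
eef_rot: [2.99, -0.502, 0.185]
force: [-0.0, 0.2, -0.1]
grip_width: 0.0158
```

```bash
cat > c2.py <<'E'
from h import *
import sys
o=st(); print('moment',o['moment'].round(2)); turn=float(sys.argv[1]); plan(S_+.0175*n_,Rmount(turn=turn),1)
E
python3 c2.py 15
```

```text
t 12.4 p [ 0.5221 -0.2009  0.1238] r [ 2.9897 -0.5015  0.1849] q [-0.54  0.14  1.98  0.38  0.57  0.62] F [-0.03  0.17 -0.1 ] w 0.0158
moment [0.08 0.31 0.02]
dist 0.0007 ang 0.31
0 (0.1, 0.1, -0.6, 0.1, 0.1, 0.3)
```

play_rows(
  commands=[
    {"dx":0,"dy":0,"dz":0,"ax":0,"ay":0,"az":-5},
    {"dx":0,"dy":0,"dz":0,"ax":0,"ay":0,"az":-5},
    {"dx":0,"dy":0,"dz":0,"ax":0,"ay":0,"az":-5},
    {"dx":0,"dy":0,"dz":0,"ax":0,"ay":0,"az":-5},
    {"dx":0,"dy":0,"dz":0,"ax":0,"ay":0,"az":-5},
  ],
)

```text
time_s: 12.82
ee_pos: [0.5224, -0.2008, 0.124]
eef_rot: [2.776, -0.383, 0.675]
force: [-0.3, 0.8, 1.1]
grip_width: 0.0161
```

play_rows(
  commands=[
    {"dx":0,"dy":0,"dz":0,"ax":0,"ay":0,"az":-5},
    {"dx":0,"dy":0,"dz":0,"ax":0,"ay":0,"az":-5},
    {"dx":0,"dy":0,"dz":0,"ax":0,"ay":0,"az":-5},
    {"dx":0,"dy":0,"dz":0,"ax":0,"ay":0,"az":-5},
    {"dx":0,"dy":0,"dz":0,"ax":0,"ay":0,"az":-5},
  ],
)

```text
time_s: 13.23
ee_pos: [0.5228, -0.201, 0.1242]
eef_rot: [2.65, -0.189, 1.109]
force: [0.4, -0.8, -0.0]
grip_width: 0.0157
```

```bash
python3 c2.py 90
```

```text
t 13.23 p [ 0.5228 -0.201   0.1242] r [ 2.6503 -0.1891  1.1092] q [-0.54  0.14  1.98  0.38  0.57 -0.3 ] F [ 0.37 -0.76 -0.03] w 0.0157
moment [-0.02  0.26 -0.02]
dist 0.0009 ang 22.25
0 (-0.3, -0.6, -0.6, 0.0, 0.1, -22.2)
```

play_rows(
  commands=[
    {"dx":0,"dy":0,"dz":0,"ax":0,"ay":0,"az":-5},
    {"dx":0,"dy":0,"dz":0,"ax":0,"ay":0,"az":-5},
    {"dx":0,"dy":0,"dz":0,"ax":0,"ay":0,"az":-5},
    {"dx":0,"dy":0,"dz":0,"ax":0,"ay":0,"az":-5},
    {"dx":0,"dy":0,"dz":0,"ax":0,"ay":0,"az":-1.5},
  ],
)

```text
time_s: 13.65
ee_pos: [0.5231, -0.2011, 0.1244]
eef_rot: [2.617, 0.007, 1.458]
force: [1.0, -0.8, 0.4]
grip_width: 0.0157
```

```bash
python3 c2.py 90; python3 - <<'E'
from h import *
im=viewer.camera('wrist')[:,:,::-1].copy(); cv2.imwrite('pics/w11.png',im)
h=cv2.cvtColor(im,cv2.COLOR_BGR2HSV); H,Sa,V=[h[...,j].astype(int) for j in range(3)]
print('red',blobs(((H<8)|(H>174))&(Sa>150)&(V>50),10))
w=cam('wrist'); print('pred face dot',proj(w,S_+.0545*u_),'button',proj(w,S_+.072*y_+.013*n_),'cup dot (90deg, ~29 out, 33 up)',proj(w,S_+.027*y_+.032*n_),'(0deg)',proj(w,S_+.027*u_+.032*n_))
E
```

```text
t 13.65 p [ 0.5231 -0.2011  0.1244] r [2.6171 0.0067 1.4583] q [-0.54  0.14  1.98  0.38  0.57 -0.7 ] F [ 1.03 -0.81  0.36] w 0.0157
moment [ 0.02  0.18 -0.  ]
dist 0.0012 ang 0.6
0 (0.0, -1.1, -0.6, 0.1, 0.1, 0.6)
red [(1471, [281.1, 132.3], [260, 110, 43, 45]), (84, [282.5, 213.5], [278, 209, 10, 10]), (422, [506.0, 226.7], [492, 217, 31, 21]), (53, [357.6, 240.3], [354, 237, 8, 8])]
pred face dot [358.57728879 240.6856764 ] button [279.57931419 132.89220679] cup dot (90deg, ~29 out, 33 up) [278.81312175 215.60540811] (0deg) [324.08245592 259.62716954]
```

play_rows(
  commands=[
    {"dx":0,"dy":0,"dz":-0.002,"ax":0,"ay":0,"az":0},
    {"dx":0,"dy":0,"dz":-0.003,"ax":0,"ay":0,"az":0},
    {"dx":0,"dy":0,"dz":-0.004,"ax":0,"ay":0,"az":0},
    {"dx":0,"dy":0,"dz":-0.004,"ax":0,"ay":0,"az":0},
    {"dx":0,"dy":0,"dz":-0.004,"ax":0,"ay":0,"az":0},
  ],
)

```text
time_s: 14.12
ee_pos: [0.5128, -0.1991, 0.1381]
eef_rot: [2.622, 0.002, 1.454]
force: [0.1, -0.0, -3.6]
grip_width: 0.0158
```

```bash
python3 c2.py 90.6
```

```text
t 14.12 p [ 0.5128 -0.1991  0.1381] r [2.6218e+00 2.2000e-03 1.4544e+00] q [-0.55  0.09  1.99  0.36  0.61 -0.68] F [ 0.05 -0.03 -3.63] w 0.0158
moment [-0.02  0.56 -0.03]
dist 0.0165 ang 0.4
0 (-0.7, 1.2, 16.5, -0.2, -0.0, -0.3)
```

play_rows(
  commands=[
    {"dx":0,"dy":0,"dz":-0.008,"ax":0,"ay":0,"az":0},
    {"dx":0,"dy":0,"dz":-0.014,"ax":0,"ay":0,"az":0},
    {"dx":0,"dy":0,"dz":-0.02,"ax":0,"ay":0,"az":0},
    {"dx":0,"dy":0,"dz":-0.025,"ax":0,"ay":0,"az":0},
    {"dx":0,"dy":0,"dz":-0.025,"ax":0,"ay":0,"az":0},
  ],
)

```text
time_s: 14.53
ee_pos: [0.4637, -0.1923, 0.2189]
eef_rot: [2.629, -0.001, 1.454]
force: [0.2, -0.3, -2.4]
grip_width: 0.0156
```

```bash
python3 - <<'E'
from h import *
st(); R=Ro.from_euler('xyz',[np.pi,0,1.454]); a=plan([.64,.187,.24],R,20)
t=cam('top'); print('jar',plane(t,(245,136),(0,0,.17)))
E
```

```text
t 14.53 p [ 0.4637 -0.1923  0.2189] r [ 2.6285e+00 -9.0000e-04  1.4536e+00] q [-0.6  -0.12  1.99  0.31  0.83 -0.64] F [ 0.2  -0.27 -2.43] w 0.0156
dist 0.4188 ang 29.4
0 (19.9, 6.2, 2.3, 1.5, -0.0, -0.0)
1 (19.9, 6.3, 2.1, 1.5, -0.0, -0.0)
2 (19.9, 6.3, 2.0, 1.5, -0.0, -0.0)
3 (19.9, 6.4, 1.8, 1.5, -0.0, -0.0)
4 (19.9, 6.4, 1.7, 1.5, -0.0, -0.0)
5 (19.9, 6.5, 1.5, 1.5, -0.0, -0.0)
6 (19.9, 6.5, 1.3, 1.5, -0.0, -0.0)
7 (19.9, 6.5, 1.2, 1.5, -0.0, -0.0)
8 (19.9, 6.5, 1.0, 1.5, -0.0, -0.0)
9 (19.9, 6.6, 0.8, 1.5, -0.0, -0.0)
10 (19.9, 6.6, 0.6, 1.5, -0.0, -0.0)
11 (19.9, 6.6, 0.5, 1.5, -0.0, -0.0)
12 (19.9, 6.6, 0.3, 1.5, -0.0, -0.0)
13 (19.9, 6.6, 0.1, 1.5, -0.0, -0.0)
14 (19.9, 6.6, -0.0, 1.5, -0.0, -0.0)
15 (19.9, 6.6, -0.2, 1.5, -0.0, -0.0)
16 (19.9, 6.6, -0.4, 1.5, -0.0, -0.0)
17 (19.9, 6.6, -0.5, 1.5, -0.0, -0.0)
18 (19.9, 6.6, -0.7, 1.5, -0.0, -0.0)
19 (19.9, 6.6, -0.9, 1.5, -0.0, -0.0)
jar [0.80966345 0.07741002 0.17      ]
```

play_rows(
  commands=[
    {"dx":0.01,"dy":0.003,"dz":-0.002,"ax":1.5,"ay":0,"az":0},
    {"dx":0.02,"dy":0.006,"dz":-0.001,"ax":1.5,"ay":0,"az":0},
    {"dx":0.02,"dy":0.006,"dz":0.001,"ax":1.5,"ay":0,"az":0},
    {"dx":0.02,"dy":0.0065,"dz":0.001,"ax":1.5,"ay":0,"az":0},
    {"dx":0.02,"dy":0.0065,"dz":0.001,"ax":1.5,"ay":0,"az":0},
  ],
)

```text
time_s: 14.95
ee_pos: [0.4962, -0.1072, 0.241]
eef_rot: [2.753, 0.005, 1.442]
force: [-0.4, 0.2, -3.4]
grip_width: 0.016
```

play_rows(
  commands=[
    {"dx":0.02,"dy":0.0065,"dz":0.001,"ax":1.5,"ay":0,"az":0},
    {"dx":0.02,"dy":0.0065,"dz":0.001,"ax":1.5,"ay":0,"az":0},
    {"dx":0.02,"dy":0.0065,"dz":0.001,"ax":1.5,"ay":0,"az":0},
    {"dx":0.02,"dy":0.0065,"dz":0.001,"ax":1.5,"ay":0,"az":0},
    {"dx":0.02,"dy":0.0065,"dz":0.001,"ax":1.5,"ay":0,"az":0},
  ],
)

```text
time_s: 15.37
ee_pos: [0.541, -0.0076, 0.2512]
eef_rot: [2.886, 0.008, 1.437]
force: [-0.2, -0.2, -2.7]
grip_width: 0.0157
```

play_rows(
  commands=[
    {"dx":0.02,"dy":0.0065,"dz":0,"ax":1.5,"ay":0,"az":0},
    {"dx":0.02,"dy":0.0065,"dz":0,"ax":1.5,"ay":0,"az":0},
    {"dx":0.02,"dy":0.0065,"dz":0,"ax":1.5,"ay":0,"az":0},
    {"dx":0.02,"dy":0.0065,"dz":0,"ax":1.5,"ay":0,"az":0},
    {"dx":0.02,"dy":0.0065,"dz":0,"ax":1.5,"ay":0,"az":0},
  ],
)

```text
time_s: 15.78
ee_pos: [0.586, 0.0918, 0.2611]
eef_rot: [3.02, 0.008, 1.433]
force: [0.1, 0.0, -2.5]
grip_width: 0.016
```

```bash
cat > m4.py <<'E'
from h import *
o=st(); im=viewer.camera('wrist')[:,:,::-1].copy(); cv2.imwrite('pics/w12.png',im); w=cam('wrist',o)
h=cv2.cvtColor(im,cv2.COLOR_BGR2HSV); H,Sa,V=[h[...,j].astype(int) for j in range(3)]
m=(H>105)&(H<130)&(Sa>170)&(V>60); print('blue',blobs(m,300))
# rim outer corners via top/side/w
q=[]
c=max(cv2.findContours(m.astype(np.uint8),0,2)[0],key=cv2.contourArea); 
pts=np.array([plane(w,p[0],(0,0,.012))[:2] for p in c]); print('extent at rim x',pts[:,0].min().round(4),pts[:,0].max().round(4),'y',pts[:,1].min().round(4),pts[:,1].max().round(4)); print(cv2.minAreaRect((pts*1000).astype(np.float32)))
plan([.64,.187,.2],Ro.from_euler('xyz',[np.pi,0,1.454]),5)
E
python3 m4.py
```

```text
t 15.78 p [0.586  0.0918 0.2611] r [3.02   0.0085 1.4335] q [ 0.11  0.28  1.38 -0.04  1.37  0.25] F [ 0.13  0.04 -2.47] w 0.016
blue [(12401, [290.5, 96.9], [230, 35, 119, 127])]
extent at rim x 0.5713 0.7173 y 0.1114 0.2571
((644.2454223632812, 184.205078125), (140.3414306640625, 141.0144805908203), 87.59934997558594)
dist 0.1226 ang 6.95
0 (19.8, 6.5, 12.9, 1.4, 0.1, -0.2)
1 (19.8, 6.9, 12.8, 1.4, 0.1, -0.2)
2 (19.7, 7.2, 12.6, 1.4, 0.1, -0.2)
3 (19.7, 7.6, 12.5, 1.4, 0.1, -0.2)
4 (19.6, 8.0, 12.3, 1.4, 0.1, -0.2)
```

```bash
python3 - <<'E'
from h import *
plan([.643,.185,.13],Ro.from_euler('xyz',[np.pi,0,1.454]),10)
E
```

```text
dist 0.1686 ang 6.95
0 (9.8, 2.7, 13.4, 0.7, 0.0, -0.1)
1 (9.8, 2.9, 13.4, 0.7, 0.0, -0.1)
2 (9.8, 3.1, 13.4, 0.7, 0.0, -0.1)
3 (9.8, 3.3, 13.4, 0.7, 0.0, -0.1)
4 (9.7, 3.4, 13.3, 0.7, 0.0, -0.1)
5 (9.7, 3.6, 13.3, 0.7, 0.0, -0.1)
6 (9.7, 3.8, 13.3, 0.7, 0.0, -0.1)
7 (9.7, 4.0, 13.2, 0.7, 0.0, -0.1)
8 (9.7, 4.1, 13.2, 0.7, 0.0, -0.1)
9 (9.6, 4.3, 13.1, 0.7, 0.0, -0.1)
```

play_rows(
  commands=[
    {"dx":0.018,"dy":0.006,"dz":0.004,"ax":0.8,"ay":0,"az":-0.1},
    {"dx":0.018,"dy":0.006,"dz":0.006,"ax":0.8,"ay":0,"az":-0.1},
    {"dx":0.016,"dy":0.007,"dz":0.01,"ax":0.8,"ay":0,"az":-0.1},
    {"dx":0.014,"dy":0.005,"dz":0.014,"ax":0.7,"ay":0,"az":-0.1},
    {"dx":0.01,"dy":0.004,"dz":0.016,"ax":0.7,"ay":0,"az":-0.1},
  ],
)

```text
time_s: 16.25
ee_pos: [0.6308, 0.1681, 0.2188]
eef_rot: [3.083, 0.006, 1.441]
force: [-0.0, -0.1, -2.2]
grip_width: 0.0157
```

play_rows(
  commands=[
    {"dx":0.008,"dy":0.003,"dz":0.018,"ax":0.7,"ay":0,"az":-0.1},
    {"dx":0.006,"dy":0.003,"dz":0.018,"ax":0.7,"ay":0,"az":-0.1},
    {"dx":0.004,"dy":0.001,"dz":0.018,"ax":0.6,"ay":0,"az":-0.1},
    {"dx":0.003,"dy":0,"dz":0.014,"ax":0.6,"ay":0,"az":-0.1},
    {"dx":0,"dy":0,"dz":0.008,"ax":0.5,"ay":0,"az":0},
  ],
)

```text
time_s: 16.67
ee_pos: [0.6435, 0.1891, 0.1405]
eef_rot: [3.14, 0.007, 1.447]
force: [0.6, 0.8, -2.5]
grip_width: 0.0158
```

```bash
python3 - <<'E'
from h import *
st(); plan([.643,.185,.04],Ro.from_euler('xyz',[np.pi,0,1.454]),8)
E
```

```text
t 16.67 p [0.6435 0.1891 0.1405] r [3.1396 0.0069 1.4466] q [ 0.23  0.61  1.19 -0.01  1.35  0.36] F [ 0.56  0.84 -2.52] w 0.0158
dist 0.1006 ang 0.59
0 (-0.4, -0.0, 12.6, 0.0, 0.0, -0.1)
1 (-0.4, -0.0, 12.6, 0.0, 0.0, -0.1)
2 (-0.4, -0.0, 12.6, 0.0, 0.0, -0.1)
3 (-0.5, -0.0, 12.6, 0.0, 0.0, -0.1)
4 (-0.5, -0.0, 12.6, 0.0, 0.0, -0.1)
5 (-0.5, -0.0, 12.6, 0.0, 0.0, -0.1)
6 (-0.5, -0.0, 12.6, 0.0, 0.0, -0.1)
7 (-0.5, -0.0, 12.6, 0.0, 0.0, -0.1)
```

play_rows(
  commands=[
    {"dx":-0.001,"dy":0,"dz":0.02,"ax":0,"ay":0.2,"az":0},
    {"dx":-0.001,"dy":0,"dz":0.025,"ax":0,"ay":0.2,"az":0},
    {"dx":-0.001,"dy":0,"dz":0.025,"ax":0,"ay":0,"az":0},
    {"dx":0,"dy":0,"dz":0.018,"ax":0,"ay":0,"az":0},
    {"dx":0,"dy":0,"dz":0.008,"ax":0,"ay":0,"az":0},
  ],
)

```text
time_s: 17.08
ee_pos: [0.6444, 0.1843, 0.0443]
eef_rot: [3.136, -0.002, 1.444]
force: [0.2, -0.6, -3.2]
grip_width: 0.0156
```

```bash
python3 - <<'E'
from h import *
o=st(); w=cam('wrist',o); im=viewer.camera('wrist')[:,:,::-1].copy(); cv2.imwrite('pics/w13.png',im)
plan([.643,.185,.023],Ro.from_euler('xyz',[np.pi,0,1.447]),1)
E
```

```text
t 17.08 p [0.6444 0.1843 0.0443] r [ 3.1360e+00 -1.8000e-03  1.4441e+00] q [ 0.22  0.7   1.28 -0.    1.16  0.35] F [ 0.19 -0.59 -3.18] w 0.0156
dist 0.0205 ang 0.31
0 (0.6, -1.2, 20.4, 0.2, -0.1, -0.2)
```

Over the tray centre; lower slowly until the weight comes off.

play_rows(
  commands=[
    {"dx":0,"dy":-0.001,"dz":0.004,"ax":0.3,"ay":0,"az":0},
    {"dx":0,"dy":0,"dz":0.004,"ax":0,"ay":0,"az":0},
    {"dx":0,"dy":0,"dz":0.003,"ax":0,"ay":0,"az":0},
    {"dx":0,"dy":0,"dz":0.002,"ax":0,"ay":0,"az":0},
    {"dx":0,"dy":0,"dz":0.002,"ax":0,"ay":0,"az":0},
  ],
)

```text
time_s: 17.55
ee_pos: [0.6453, 0.1845, 0.0327]
eef_rot: [3.137, -0.004, 1.443]
force: [-0.8, -0.0, -2.8]
grip_width: 0.0156
```

play_rows(
  commands=[
    {"dx":0,"dy":0,"dz":0.001,"ax":0,"ay":0,"az":0},
    {"dx":0,"dy":0,"dz":0.0005,"ax":0,"ay":0,"az":0},
    {"dx":0,"dy":0,"dz":0.0005,"ax":0,"ay":0,"az":0},
    {"dx":0,"dy":0,"dz":0.0005,"ax":0,"ay":0,"az":0},
    {"dx":0,"dy":0,"dz":0.0005,"ax":0,"ay":0,"az":0},
  ],
)

```text
time_s: 17.97
ee_pos: [0.6459, 0.1847, 0.0308]
eef_rot: [3.135, -0.004, 1.443]
force: [0.3, 0.6, -4.1]
grip_width: 0.0157
```

play_rows(
  commands=[
    {"dx":0,"dy":0,"dz":0.001,"ax":0,"ay":0,"az":0},
    {"dx":0,"dy":0,"dz":0.001,"ax":0,"ay":0,"az":0},
    {"dx":0,"dy":0,"dz":0.001,"ax":0,"ay":0,"az":0},
    {"dx":0,"dy":0,"dz":0.001,"ax":0,"ay":0,"az":0},
    {"dx":0,"dy":0,"dz":0.001,"ax":0,"ay":0,"az":0},
  ],
)

```text
time_s: 18.38
ee_pos: [0.6461, 0.1848, 0.0255]
eef_rot: [3.135, -0.004, 1.444]
force: [-0.0, -0.4, -3.4]
grip_width: 0.016
```

play_rows(
  commands=[
    {"dx":0,"dy":0,"dz":0.001,"ax":0,"ay":0,"az":0},
    {"dx":0,"dy":0,"dz":0.001,"ax":0,"ay":0,"az":0},
    {"dx":0,"dy":0,"dz":0.0005,"ax":0,"ay":0,"az":0},
    {"dx":0,"dy":0,"dz":0.0005,"ax":0,"ay":0,"az":0},
    {"dx":0,"dy":0,"dz":0.0005,"ax":0,"ay":0,"az":0},
  ],
)

```text
time_s: 18.8
ee_pos: [0.6459, 0.1848, 0.0213]
eef_rot: [3.135, -0.004, 1.444]
force: [0.0, 1.2, 1.7]
grip_width: 0.016
```

play_rows(
  commands=[
    {"dx":0,"dy":0,"dz":0,"ax":0,"ay":0,"az":0},
    {"dx":0,"dy":0,"dz":0,"ax":0,"ay":0,"az":0},
    {"dx":0,"dy":0,"dz":0,"ax":0,"ay":0,"az":0},
    {"dx":0,"dy":0,"dz":0,"ax":0,"ay":0,"az":0},
    {"dx":0,"dy":0,"dz":0,"ax":0,"ay":0,"az":0},
  ],
  squeeze=5,
)

```text
time_s: 19.22
ee_pos: [0.646, 0.1848, 0.0213]
eef_rot: [3.135, -0.004, 1.444]
force: [0.8, -0.2, -2.7]
grip_width: 0.0162
```

play_rows(
  commands=[
    {"dx":0,"dy":0,"dz":0,"ax":0,"ay":0,"az":0},
    {"dx":0,"dy":0,"dz":0,"ax":0,"ay":0,"az":0},
    {"dx":0,"dy":0,"dz":0,"ax":0,"ay":0,"az":0},
    {"dx":0,"dy":0,"dz":0,"ax":0,"ay":0,"az":0},
    {"dx":0,"dy":0,"dz":0,"ax":0,"ay":0,"az":0},
  ],
  claw=0.5,
)

```text
time_s: 19.63
ee_pos: [0.647, 0.185, 0.0229]
eef_rot: [3.132, -0.005, 1.444]
force: [-0.4, -0.2, 0.1]
grip_width: 0.0448
```

play_rows(
  commands=[
    {"dx":0,"dy":0,"dz":-0.004,"ax":0,"ay":0,"az":0},
    {"dx":0,"dy":0,"dz":-0.008,"ax":0,"ay":0,"az":0},
    {"dx":0,"dy":0,"dz":-0.015,"ax":0,"ay":0,"az":0},
    {"dx":0,"dy":0,"dz":-0.025,"ax":0,"ay":0,"az":0},
    {"dx":0,"dy":0,"dz":-0.03,"ax":0,"ay":0,"az":0},
  ],
)

```text
time_s: 20.05
ee_pos: [0.6434, 0.184, 0.1031]
eef_rot: [-3.141, -0.002, 1.444]
force: [0.9, 0.0, -0.2]
grip_width: 0.0466
```

play_rows(
  commands=[
    {"dx":0,"dy":0,"dz":-0.03,"ax":0,"ay":0,"az":0},
    {"dx":0,"dy":0,"dz":-0.03,"ax":0,"ay":0,"az":0},
    {"dx":0,"dy":0,"dz":-0.03,"ax":0,"ay":0,"az":0},
    {"dx":0,"dy":0,"dz":-0.02,"ax":0,"ay":0,"az":0},
    {"dx":0,"dy":0,"dz":0,"ax":0,"ay":0,"az":0},
  ],
)

```text
time_s: 20.47
ee_pos: [0.6438, 0.1839, 0.2293]
eef_rot: [3.132, -0.005, 1.444]
force: [-0.9, -0.3, 0.6]
grip_width: 0.0475
```

```bash
python3 - <<'E'
from h import *
o=st(); a=viewer.camera('wrist')[:,:,::-1]; s=viewer.camera('side')[:,:,::-1]
w=cam('wrist',o); print('pred bar top centre',proj(w,[.646,.185,.067]),'red tri')
cv2.imwrite('pics/fin.png',np.hstack([cv2.resize(a,(400,300)),cv2.resize(s[110:320,170:380],(300,300),interpolation=cv2.INTER_CUBIC)]))
E
```

```text
t 20.47 p [0.6438 0.1839 0.2293] r [ 3.1316 -0.0055  1.4436] q [0.22 0.55 1.08 0.   1.51 0.35] F [-0.88 -0.33  0.63] w 0.0475
pred bar top centre [281.69523095 192.90846631] red tri
```

View pics/fin.png

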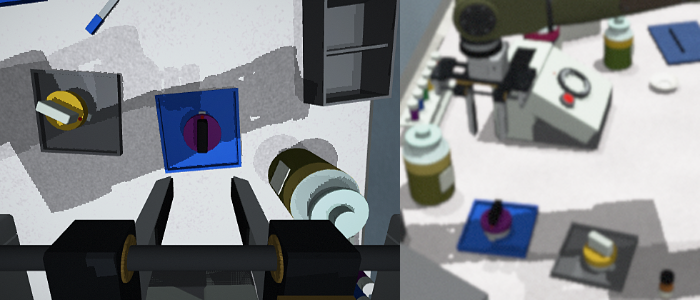

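```bash
python3 - <<'E'
from h import *
s=viewer.camera('side')[:,:,::-1].copy(); t=viewer.camera('top')[:,:,::-1].copy(); R=[]
for k,i in (('side',s),('top',t)):
    h=cv2.cvtColor(i,cv2.COLOR_BGR2HSV); H,S,V=[h[...,j].astype(int) for j in range(3)]
    b=blobs(((H<8)|(H>174))&(S>150)&(V>80),4); print(k,'red',b,'purple',blobs((H>135)&(H<165)&(S>80)&(V>30),10))
F=S_+.072*y_
for k in('side','top'): print(k,'pred out',proj(cam(k),F+.024*n_),'in',proj(cam(k),F+.013*n_))
print('pred cup side',proj(cam('side'),[.646,.185,.037]))
print(workorder.hand_in()); st()
E
```

```text
side red [(25, [287.7, 178.3], [285, 176, 6, 6])] purple [(491, [390.1, 23.7], [379, 11, 24, 25]), (25, [179.9, 190.1], [178, 187, 5, 7]), (215, [237.4, 265.5], [227, 257, 21, 16])]
top red [(31, [301.5, 214.6], [299, 212, 6, 6])] purple []
side pred out [287.59002855 176.03216342] in [285.98155089 178.24554386]
top pred out [301.29187777 216.55236916] in [301.26867872 215.15616059]
pred cup side [235.30803307 261.79106418]
the job is handed in; nothing more can be done
None
the job is handed in; nothing more can be done
```

I pushed the red button to its hard stop, turned the cup about 90° anticlockwise and lifted it straight off. It now stands upright near the middle of the empty blue tray. The job is handed in at about 20.5 s of the 56 s allowed, with the gripper open and clear of everything.

**Last checks:**
- **Button:** it still looks fully in. In the side and top pictures the red spot sits within 2 pixels of where a pressed button should appear.
- **Cup:** the wrist and side pictures show it upright in the tray farthest to the right. That tray measured 140 × 141 mm, and I released the cup about 2 mm from its centre.
- **Other things:** the spare cup, the jars and the rest looked undisturbed in the last pictures, though I did not measure each one.

**What disagreed:**
- **Fingertip position:** the fingertips proved to be about 17–20 mm behind the TCP, not 8 mm ahead as stated. This showed when I pressed the button and in the wrist pictures, and I corrected for it before grasping.
- **Force at the button stop:** the wrist force reached about 42 N there. That was the shut fingers on the button, as far as I can tell, so the 40 N limit on the arm and gripper body should not apply, but it is close.
- **Set-down:** contact showed clearly, with the vertical force going from -3.4 N to +1.7 N. It read -2.7 N again when I eased the grip just before opening. The cup may therefore have settled by a millimetre or less on release.

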